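# Refit the vacuum clamp's filter

### The job

Refit the filter of the vacuum clamp: free the clear cover by pressing it down and twisting it a quarter turn anticlockwise, stand it upright on the bench, and stack every clean filter ring that is lying about over the threaded stud in the housing. Set the orange flange nut on the stud, turn it back anticlockwise until its thread drops in, and wind it down clockwise until it bears on the stack; then put the cover back, press it down and twist it clockwise until it is locked and has sprung up into its catch. Never let the cover tip over, and leave the tape measure and the wax tin where they are.

Things in the scene. Friction and masses are not known exactly. Their poses are not given: they have to be found in the camera images.
- housing: filter housing, fixed: round grey foot (144 mm across, 10 mm high), on it a blue socket ring (114 mm outside, 88 mm inside, top 34 mm above the bench), in it a raised aluminium seat 52 mm across with a fixed steel stud. Origin on the bench at the stud's axis, z up, x towards the brass hose port. All angles below are seen from above
- socket_open (a point): white line on the socket ring, at the +x opening for a cover lug; the other opening is opposite, at -x. An opening is 40 degrees wide, a lug 20. With the cover's x along the housing's x (within 8 degrees) the lugs enter and the cover rests on the seal ring, underside about 25 mm above the bench; it can be lifted straight off there
- socket_catch (a point): red line at a catch pocket, 80 degrees clockwise of each opening. Locked: cover's x axis 80 degrees clockwise of the housing's (or half a turn on), underside 23 mm above the bench, held up in the pocket by the spring. Pushed down 5 mm or more it turns: anticlockwise to the openings (solid stop at 90 degrees of turn), clockwise home again (solid stop 3 degrees past the pocket's middle)
- seal_ring (a joint): sprung rubber ring under the cover's rim, m: 0 with the cover locked, grows as the cover is pushed down, to a solid stop at 0.008; -0.002 when nothing pushes it. Takes about 4.5 N at 0 and 8.5 N at the stop (the cover's weight included)
- seat (a point): centre of the seat's top, 38 mm above the bench; the first filter lies on it and each further one stands 12 mm higher
- stud_land (a point): on the stud's axis, at the height of the flat lands at its top, 110 mm above the bench (stud end 118 mm). The stud is 27 mm across; coarse round two-start right-hand thread, lead 30 mm a turn. Set down at random, the nut's lugs stand on the lands, its underside 107 mm above the bench
- thread_opening (a point): top of one thread opening, on the housing's +x side of the stud; the other is at -x. Each is shut on its anticlockwise side by a thread end standing 8 mm above the land: a lug turned clockwise stops at that end; turned back anticlockwise (under half a turn) it reaches the opening and the nut drops about 11 mm, to 93 to 97 mm. Then clockwise turning lowers it 4.8 mm a radian; axial play 3 mm
- cover_grip (a point): middle of the cover's bar grip, 125 mm above the cover's underside
- cover: clear canister with black rim and cap, 80 mm across, 112 mm high, open below (inside 74 mm across, 106 mm deep), 0.22 kg. On its cap a black bar grip 62 mm long (along x), 18 mm wide (y), 26 mm high. Two lugs, 15 mm wide and 6 mm high, stand out 9 mm from its rim on +x and -x, in line with the bar. Origin: centre of its underside, z up. Starts locked on the housing
- nut: orange flange nut: hexagon 44 mm across flats (flats face +y, -y and every 60 degrees on) above a round flange 58 mm across and 5 mm high; 26 mm high in all, 90 g, bore 29 mm. Two 6 mm lugs in the bore, on +x and -x, their centres 6 mm above the underside. Origin: centre of its underside, z up; lies flange down
- filter_1: clean filter: flat ring, white pleats between green rims, 62 mm outside, bore 33 mm, 12 mm high, 40 g, lying flat. Origin: centre of its underside, z up. May be absent (None); fit those present, in any order
- filter_2: clean filter: flat ring, white pleats between green rims, 62 mm outside, bore 33 mm, 12 mm high, 40 g, lying flat. Origin: centre of its underside, z up. May be absent (None); fit those present, in any order
- filter_3: clean filter: flat ring, white pleats between green rims, 62 mm outside, bore 33 mm, 12 mm high, 40 g, lying flat. Origin: centre of its underside, z up. May be absent (None); fit those present, in any order
- filter_4: clean filter: flat ring, white pleats between green rims, 62 mm outside, bore 33 mm, 12 mm high, 40 g, lying flat. Origin: centre of its underside, z up. May be absent (None); fit those present, in any order
- tape_measure: yellow and black tape measure, 71 by 76 mm, 34 mm high, loose, leave it alone. Origin: centre of its underside
- wax_tin: round wax tin, 73 mm across, 30 mm high, loose, leave it alone. Origin at the centre of its underside

How it is judged (in metres and radians):
On the way, in this order (a step that is already met when the one before it is completed fails the run):
1. the cover is off and stands upright on the bench beside the housing (horizontal distance between cover and housing above 0.115 m and height (world z) of cover below 0.006 m and angle between cover's own z axis and vertical below 0.05 rad and linear speed of cover below 0.02 m/s), for 0.2 s.
2. every filter present lies flat in the stack on the stud (horizontal distance between each of filter_1, filter_2, filter_3, filter_4 and housing below 0.006 m and z of filter_1 in the frame of housing between 0.034 and 0.0775 m and angle between each of filter_1, filter_2, filter_3, filter_4's own z axis and vertical below 0.08 rad and z of filter_2 in the frame of housing between 0.034 and 0.0775 m and z of filter_3 in the frame of housing between 0.034 and 0.0775 m and z of filter_4 in the frame of housing between 0.034 and 0.0775 m), for 0.2 s.
3. the nut is in the thread, level, and bears on the stack (all of step 2 and horizontal distance between nut and housing below 0.004 m and angle between nut's own z axis and vertical below 0.08 rad and z of nut in the frame of housing below 0.0895 m and (contact force between nut and filter_1 above 0.2 N or contact force between nut and filter_2 above 0.2 N or contact force between nut and filter_3 above 0.2 N or contact force between nut and filter_4 above 0.2 N)), for 0.2 s.
At the end, for the whole second after the job is handed in: Every filter present flat on the stud (within 6 mm of its axis); nut in the thread, level, bearing on the top filter; cover on, upright, sprung up in its catch (underside 19 to 27 mm above the bench, bar over 1.25 rad from the line of the openings); all at rest (all of step 3 and linear speed of each of filter_1, filter_2, filter_3, filter_4, cover, nut below 0.01 m/s and horizontal distance between cover and housing below 0.005 m and angle between cover's own z axis and vertical below 0.04 rad and z of cover in the frame of housing between 0.019 and 0.027 m and angle between the x axis of cover and the x axis of housing, either way round above 1.25 rad); the robot touches nothing.
It fails at once if the cover tips over (angle between cover's own z axis and vertical above 0.8 rad).
It fails at once if the tape measure is moved (distance of tape_measure from where it was at the start of the episode above 0.03 m).
It fails at once if the wax tin is moved (distance of wax_tin from where it was at the start of the episode above 0.03 m).
Of filter_1, filter_2, filter_3, filter_4 only 2 to 4 are there at a start; the rules pass over those that are not, and their reading is None.
At some moment in a run one of filter_1, filter_2, filter_3, filter_4, nut may be knocked a few centimetres aside while the robot is not near it.
It also fails if it takes over 210 s, if anything falls off the work surface, if the arm or the gripper's body presses on something with over 40 N, if the wrist force passes 120 N, or if a joint passes its speed limit or range.

### The arm

A 6-joint arm with a two-finger parallel gripper is mounted at the origin on a cart in front of the work surface, level with it; the furniture and walls round the work are solid. World frame = base frame: x ahead of the robot, y to its left, z up, the work surface at z = 0. Lengths are in mm, angles in rad, forces in N, time in s.
With the tool pointing down it reaches from about 325 to 900 mm from the base axis. Payload 6.1 kg.
Tool frame: the origin (TCP) lies midway between the tips of the shut fingers; the grasp point (between the pads) lies 19 mm behind it; z points along the fingers, y is the line along which they close (so a half turn about z gives the same grasp; the last joint's range is limited). The gripper opens to 87 mm and grips with 3 to 60 N. Pads are 19 mm wide; open, the fingers measure 117 mm over their backs; the gripper's body (75 mm by 190 mm) begins 51 mm behind the grasp point.
Start: joints at [-1.419, 0.22, 1.526, -0, 1.395, -0.126], TCP at [171.393, -601.032, 222.538] pointing down, gripper open.
Joint ranges: [-2.98, 2.98], [-0.91, 2.08], [0.09, 2.57], [-1.24, 4.39], [0.2, 2.65], [-2.68, 2.68]. Speed limits (rad/s): [2.57, 2.57, 3.01, 3.14, 3.14, 3.14].

### API

Orientations are given as a unit quaternion [x, y, z, w].
In Python, from workcell import monitor, snapshot, get_calibration, arm gives the robot as it stands.
- The arm moves only by the shell command python3 -m pendant 'ROWS'. ROWS is JSON, a list of rows, each a list of 3 entries, a list of its own where there are three numbers: the finger opening in m, from 0 to 0.087, then the shift along the tool's x, y, z in m, then the turn about the tool's z in degrees. A call has exactly 5 rows; each row shifts and turns the commanded pose from where the row before left it, along the tool's axes as they then stand; what a row does not reach is not made up. A row lasts 1/10 s, in which the tool goes at most 50 mm and 8.59 degrees, less where a joint would pass 70% of its speed; a pose out of reach is approached as far as the arm can. A call is refused whole if a number of a shift passes 0.05 or a number of a turn 8.59, either way. A call with a gripper value outside its range is refused whole. The fingers move at their own pace and stop on an object; the grip force is fixed at half the most. Time passes only in rows, so rows that do not move let the fingers close, or fill a call up. It gives the time, the measured TCP pose, the force, the opening and the grip force at its end, in the units of the state.
- monitor.state(): the state, without advancing time (a new reading comes with each control period).
- snapshot(name): name is "scene" or "top" or "wrist"; returns the picture (480x640x3 uint8, blue, green, red); there is no depth.
- get_calibration(name): a dict with "camera_matrix" (3x3 intrinsics, pixels), "k1" (the pictures are not rectified: a ray, as slopes to the right and down, at radius r is drawn at 1 + k1 r^2 times it, then the intrinsics apply), "extrinsics" (4x4, takes a point from world to camera coordinates). Camera axes: x right, y down, z forward; pixel columns grow to the right and rows downward; lengths in mm; the calibration is good to about 2 mm. A picture is of the moment at which its call begins: read the wrist's pose just before it. get_calibration takes no time and is no camera call; for the wrist camera it gives the pose at the moment of the call.
- arm.sign_off(): hands the job in; it is judged then, once.
The state is a dict: "clock": time; "joint_pos": joint angles; "qvel": joint speeds; "effort": joint torques, N m; "ee_pos": TCP position; "tool_rot": TCP orientation; "contact_force": force on the tool from outside, world axes, zero at the start; "torque": the same for the moment, N m; "width": finger opening in mm; "grip_force": force on a finger pad.
Only numpy, scipy, OpenCV 4.12 (cv2) and the standard library are available. Lean on these libraries where they do the work, as an engineer would, in place of code of your own. Each camera call takes 0.05 s, during which the arm holds its last target. There are 200 camera calls.

## Working session

There is one attempt and no reset: what is moved stays moved. The work goes in short steps, Python scripts to look and compute and a shell command to move; the robot and the scene stay as the last step left them, time stands still between calls to the robot, and variables do not carry over. Pictures are saved under pics/ and viewed, at most 14 in all, crops included, and the job is handed in when it is done.

```bash
ls; mkdir -p pics
cat > h.py <<'E'
import numpy as np, cv2
from workcell import monitor, snapshot, get_calibration, arm
def ray(cal,px):
    K=np.array(cal["camera_matrix"],float);k1=cal["k1"];E=np.array(cal["extrinsics"],float)
    px=np.atleast_2d(np.array(px,float))
    u=cv2.undistortPoints(px.reshape(-1,1,2),K,np.array([k1,0,0,0.])).reshape(-1,2)
    d=np.c_[u,np.ones(len(u))]@E[:3,:3]
    return -E[:3,:3].T@E[:3,3], d
def onplane(cal,px,z):
    o,d=ray(cal,px); t=(z-o[2])/d[:,2]; return o+t[:,None]*d
def proj(cal,P):
    K=np.array(cal["camera_matrix"],float);E=np.array(cal["extrinsics"],float)
    return cv2.projectPoints(np.atleast_2d(np.array(P,float)),cv2.Rodrigues(E[:3,:3])[0],E[:3,3],K,np.array([cal["k1"],0,0,0.]))[0].reshape(-1,2)
def st():
    s=monitor.state(); return {k:np.round(s[k],3).tolist() for k in s if k in("clock","ee_pos","tool_rot","contact_force","torque","width","grip_force","joint_pos")}
E
python3 - <<'E'
from h import *
print(st())
for n in("scene","top","wrist"):
    c=get_calibration(n); print(n,np.round(ray(c,[[320,240]]),2).tolist(),c["camera_matrix"][0][0],c["k1"])
    cv2.imwrite(f"pics/{n}0.png",snapshot(n))
E
```

```text
pics
{'clock': 0.0, 'joint_pos': [-1.419, 0.221, 1.528, 0.0, 1.395, -0.126], 'ee_pos': [171.299, -600.425, 221.441], 'tool_rot': [0.99, 0.138, -0.0, -0.001], 'contact_force': [0.028, -0.146, -0.221], 'torque': [0.003, -0.037, -0.004], 'grip_force': 0.0, 'width': 87.441}Traceback (most recent call last):
  File "<stdin>", line 4, in <module>
    return _wrapfunc(a, 'round', decimals=decimals, out=out)
    return _wrapit(obj, method, *args, **kwds)
    conv = _array_converter(obj)
ValueError: setting an array element with a sequence. The requested array has an inhomogeneous shape after 1 dimensions. The detected shape was (2,) + inhomogeneous part.
```

Run:
```python
from h import *
for n in("scene","top","wrist"):
    c=get_calibration(n); o,d=ray(c,[[320,240]]); print(n,np.round(o,1),np.round(d,3),c["camera_matrix"][0][0],c["k1"])
    cv2.imwrite(f"pics/{n}0.png",snapshot(n))
```

```text
scene [-285.1 -816.   662.7] [[ 0.646  0.629 -0.433]] 551.1260742088784 -0.0798453680473001
top [ 378.6    7.5 1011.5] [[ 0.164 -0.027 -0.986]] 454.8352617424184 -0.02908967672061792
wrist [ 242.7 -580.   384.8] [[-0.255 -0.074 -0.964]] 424.6620181575171 0.0077942906234426705
```

View pics/top0.png

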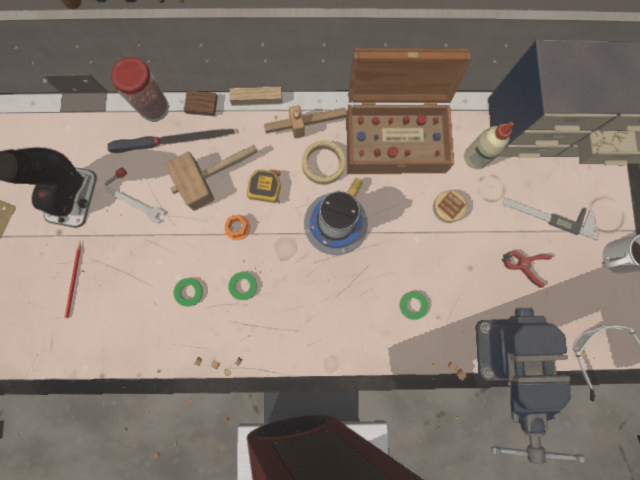

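View pics/scene0.png

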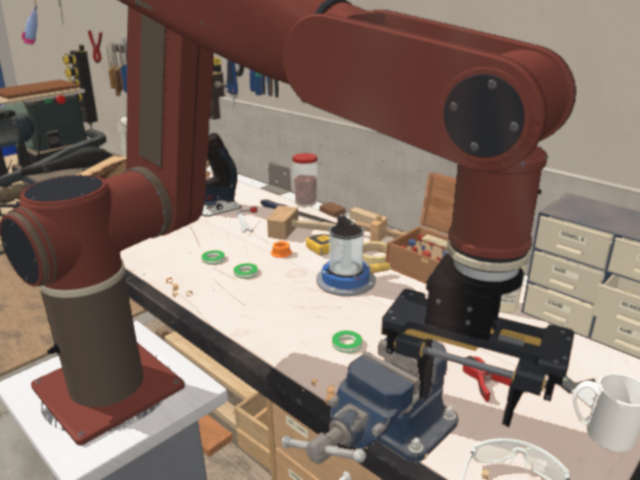

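```bash
cat >> h.py <<'E'
def blobs(im,lo,hi,amin=80):
    hsv=cv2.cvtColor(im,cv2.COLOR_BGR2HSV); m=cv2.inRange(hsv,lo,hi)
    cs=cv2.findContours(m,cv2.RETR_EXTERNAL,cv2.CHAIN_APPROX_NONE)[0]
    return [c for c in cs if cv2.contourArea(c)>amin],m
GREEN=((50,100,40),(85,255,255)); ORANGE=((6,180,120),(17,255,255)); BLUE=((100,120,50),(125,255,255))
def fit(cal,c,z):
    P=onplane(cal,c.reshape(-1,2),z)[:,:2]; A=np.c_[2*P,np.ones(len(P))]
    s=np.linalg.lstsq(A,(P**2).sum(1),rcond=None)[0]; return np.round(s[:2],1),round(float(np.sqrt(s[2]+s[0]**2+s[1]**2)),1)
E
python3 - <<'E'
from h import *
im=cv2.imread("pics/top0.png");c=get_calibration("top")
for n,r,z in(("green",GREEN,12),("orange",ORANGE,5),("blue",BLUE,34)):
    for b in blobs(im,*r)[0]:
        h=cv2.convexHull(b); print(n,cv2.boundingRect(b),*fit(c,h,z))
print("tape,wax",onplane(c,[[264,186],[451,206]],32).round())
cr=im[160:270,270:400]; cv2.imwrite("pics/crop_h.png",cv2.resize(cr,None,fx=5,fy=5,interpolation=cv2.INTER_CUBIC))
E
```

```text
green (401, 292, 26, 27) [ 398.  -222.6] 28.5
green (174, 279, 27, 27) [433.  270.6] 28.9
green (229, 273, 27, 26) [445.  151.9] 28.5
blue (332, 232, 26, 14) [562. -65.] 33.7
tape,wax [[ 664.  104.   32.]
 [ 615. -313.   32.]]
```

View pics/crop_h.png

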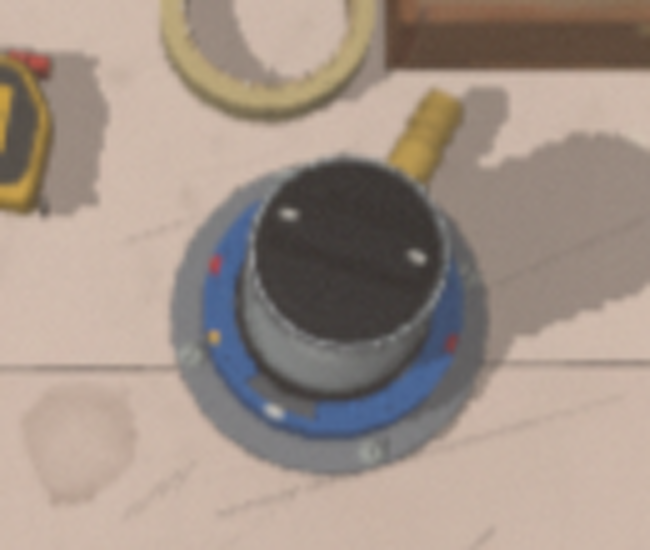

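```bash
cat >> h.py <<'E'
from scipy.spatial.transform import Rotation as R
def plan(x,y,z,yaw=None):
    """tool-frame shift (mm) from the measured pose to world target, turn in deg to tool yaw (world angle of tool x)"""
    s=monitor.state(); r=R.from_quat(s["tool_rot"]); X=r.as_matrix()
    d=X.T@(np.array([x,y,z])-s["ee_pos"]); yw=np.degrees(np.arctan2(X[1,0],X[0,0]))
    print("at",np.round(s["ee_pos"],1),"yaw",round(yw,1),"q6",round(np.degrees(s["joint_pos"][5]),1),"shift",np.round(d,1),"t",round(s["clock"],2),"turn",None if yaw is None else round(-((yaw-yw+180)%360-180),1),"tilt",np.round(X[:2,2],4))
E
python3 - <<'E'
from h import *
c=get_calibration("top"); f=lambda p:np.array(p)/5+[270,160]
r=onplane(c,[f((215,265)),f((452,344)),f((272,410))],34)[:,:2]
print("red",r.round(1),"mid",r[:2].mean(0),np.linalg.norm(r[0]-r[1])); o=r[:2].mean(0)
for p in r: print(np.degrees(np.arctan2(*(p-o)[::-1])), np.linalg.norm(p-o))
b=onplane(c,[f((290,214)),f((417,257))],161)[:,:2]; print("bar",b.round(1),b.mean(0),np.degrees(np.arctan2(*(b[1]-b[0])[::-1])))
print("port",onplane(c,[f((447,98))],20))
plan(*o,320)
E
```

```text
red [[ 601.1   -4.6]
 [ 564.7 -108.1]
 [ 536.2  -28.7]] mid [582.94288463 -56.38042421] 109.74031698922698
70.63441875552074 54.87015849461352
-109.36558124447916 54.87015849461347
149.33338876768647 54.298340339416555
bar [[592.1 -32.1]
 [574.7 -80.6]] [583.38458958 -56.38604648] -109.70292308587982
port [[ 680.9639515  -110.88191626   20.        ]]
at [ 171.3 -600.5  221.7] yaw 15.9 q6 -7.2 shift [ 545.1 -410.6  -97.6] t 0.15 turn None tilt [-0.0002  0.0015]
```

```bash
A='[[0.087,[0.036,-0.027,-0.0065],0],[0.087,[0.036,-0.027,-0.0065],0],[0.087,[0.036,-0.027,-0.0065],0],[0.087,[0.036,-0.027,-0.0065],0],[0.087,[0.036,-0.027,-0.0065],0]]'
python3 -m pendant '[[0.087,[0.036,-0.027,-0.0065],0],[0.087,[0.036,-0.027,-0.0065],0],[0.087,[0.036,-0.027,-0.0065],0],[0.087,[0.036,-0.027,-0.0065],0],[0.087,[0.036,-0.027,-0.0065],0]]'
python3 -m pendant '[[0.087,[0.036,-0.027,-0.0065],0],[0.087,[0.036,-0.027,-0.0065],0],[0.087,[0.036,-0.027,-0.0065],0],[0.087,[0.036,-0.027,-0.0065],0],[0.087,[0.036,-0.027,-0.0065],0]]'
python3 -m pendant '[[0.087,[0.036,-0.027,-0.0065],0],[0.087,[0.036,-0.027,-0.0065],0],[0.087,[0.036,-0.027,-0.0065],0],[0.087,[0.036,-0.027,-0.0065],0],[0.087,[0.036,-0.027,-0.0065],0]]'
python3 -m pendant '[[0.087,[0,0,0],-8],[0.087,[0,0,0],-8],[0.087,[0,0,0],-8],[0.087,[0,0,0],-8],[0.087,[0,0,0],-8]]'
python3 -m pendant '[[0.087,[0,0,0],-8],[0.087,[0,0,0],-6.4],[0.087,[0,0,0],0],[0.087,[0,0,0],0],[0.087,[0,0,0],0]]'
python3 - <<'E'
from h import *
plan(583.2,-56.4,200,70.4)
c=get_calibration("wrist"); im=snapshot("wrist"); cv2.imwrite("pics/w1.png",im)
print(proj(c,[[583.2,-56.4,34],[583.2,-56.4,161]]).round())
E
```

```text
clock: 0.65
ee_pos: [308.1, -420.2, 255.0]
tool_rot: [0.99, 0.138, -0.0, -0.0]
contact_force: [0.7, 0.1, -0.1]
width: 86.8
grip_force: 0.0
clock: 1.15
ee_pos: [444.2, -240.9, 287.7]
tool_rot: [0.99, 0.138, 0.0, 0.0]
contact_force: [-0.4, -0.6, -0.2]
width: 86.3
grip_force: 0.0
clock: 1.65
ee_pos: [580.4, -61.7, 320.1]
tool_rot: [0.99, 0.139, -0.0, 0.0]
contact_force: [0.8, -0.4, 0.6]
width: 87.0
grip_force: 0.0
clock: 2.15
ee_pos: [579.5, -63.3, 319.6]
tool_rot: [0.882, 0.471, -0.0, -0.0]
contact_force: [-0.6, -0.4, -0.4]
width: 87.1
grip_force: 0.0
clock: 2.65
ee_pos: [579.6, -63.5, 319.9]
tool_rot: [0.818, 0.575, -0.0, -0.0]
contact_force: [0.0, -0.4, 1.2]
width: 87.2
grip_force: 0.0
at [579.6 -63.5 319.9] yaw 70.2 q6 5.8 shift [  7.9   1.  119.9] t 2.65 turn -0.2 tilt [-0.0002  0.0001]
[[319. 188.]
 [320. 212.]]
```

View pics/w1.png

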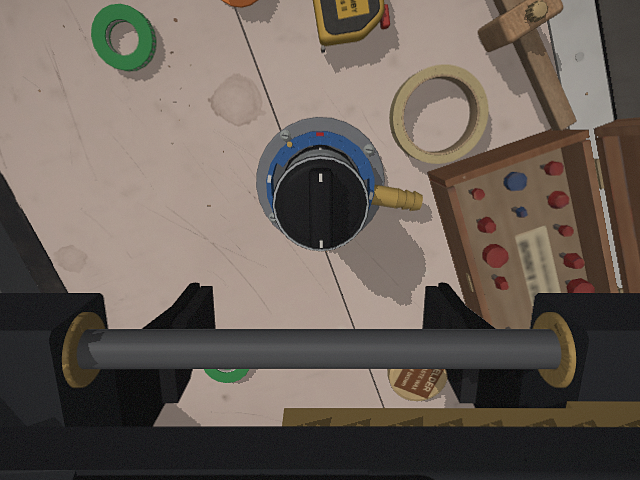

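```bash
python3 -m pendant '[[0.087,[0.004,0.001,0.04],0],[0.087,[0.004,0,0.04],0],[0.087,[0,0,0.04],0],[0.087,[0,0,0.03],0],[0.087,[0,0,0.02],0]]'
python3 -m pendant '[[0.087,[0,0,0.01],0],[0.05,[0,0,0],0],[0,[0,0,0],0],[0,[0,0,0],0],[0,[0,0,0],0]]'
python3 -m pendant '[[0,[0,0,0],0],[0,[0,0,0],0],[0,[0,0,0],0],[0,[0,0,0],0],[0,[0,0,0],0]]'
python3 - <<'E'
from h import *
plan(583.2,-56.4,139,70.4)
E
```

```text
clock: 3.2
ee_pos: [581.7, -55.9, 146.9]
tool_rot: [0.818, 0.575, -0.001, -0.001]
contact_force: [0.4, -0.7, -0.6]
width: 87.1
grip_force: 0.0
clock: 3.7
ee_pos: [584.3, -56.5, 141.7]
tool_rot: [0.818, 0.576, 0.001, 0.001]
contact_force: [0.6, -0.5, 0.5]
width: 62.6
grip_force: 0.0
clock: 4.2
ee_pos: [583.2, -56.3, 140.0]
tool_rot: [0.818, 0.576, -0.0, -0.0]
contact_force: [-0.7, -0.4, 0.6]
width: 22.9
grip_force: 0.0
at [583.2 -56.3 140. ] yaw 70.3 q6 6.5 shift [-0.1  0.   1. ] t 4.2 turn -0.1 tilt [-0.0001  0.    ]
```

```bash
python3 -m pendant '[[0,[0,0,0],0],[0,[0,0,0],0],[0,[0,0,0.002],0],[0,[0,0,0.002],0],[0,[0,0,0.002],0]]'
python3 -m pendant '[[0,[0,0,0.001],0],[0,[0,0,0],0],[0,[0,0,0],-4],[0,[0,0,0],-6],[0,[0,0,0],-6]]'
```

```text
clock: 4.7
ee_pos: [583.5, -56.3, 134.4]
tool_rot: [0.818, 0.576, 0.0, 0.0]
contact_force: [0.0, -0.8, 5.6]
width: 17.8
grip_force: 30.0
clock: 5.2
ee_pos: [583.7, -56.3, 133.5]
tool_rot: [0.728, 0.685, 0.0, 0.0]
contact_force: [-0.2, 0.1, 4.8]
width: 17.7
grip_force: 30.0
```

```bash
python3 -m pendant '[[0,[0,0,0],-7],[0,[0,0,0],-7],[0,[0,0,0],-7],[0,[0,0,0],-7],[0,[0,0,0],-7]]'
python3 -m pendant '[[0,[0,0,0],-7],[0,[0,0,0],-7],[0,[0,0,0],-7],[0,[0,0,0],-7],[0,[0,0,0],0]]'
python3 - <<'E'
from h import *
print(st())
plan(583.2,-56.4,139,150.4)
E
```

```text
clock: 5.7
ee_pos: [583.7, -56.3, 133.5]
tool_rot: [0.488, 0.873, 0.0, 0.0]
contact_force: [-0.1, 1.0, 4.5]
width: 18.0
grip_force: 30.0
clock: 6.2
ee_pos: [583.7, -56.4, 133.5]
tool_rot: [0.264, 0.965, 0.0, 0.001]
contact_force: [-0.6, 0.9, 5.8]
width: 17.7
grip_force: 30.0
{'clock': 6.2, 'joint_pos': [-0.231, 0.207, 1.715, 0.0, 1.218, -1.268], 'ee_pos': [583.708, -56.358, 133.517], 'tool_rot': [0.264, 0.965, 0.0, 0.001], 'contact_force': [-0.634, 0.874, 5.765], 'torque': [-0.014, -0.102, 0.113], 'grip_force': 29.99, 'width': 17.726}
at [583.7 -56.4 133.5] yaw 149.4 q6 -72.6 shift [ 0.4 -0.3 -5.5] t 6.2 turn -1.0 tilt [ 0.0011 -0.0002]
```

```bash
python3 -m pendant '[[0,[0,0,-0.003],0],[0,[0,0,-0.005],0],[0,[0,0,-0.008],0],[0,[0,0,-0.01],0],[0,[0,0,-0.015],0]]'
python3 -m pendant '[[0,[0,0,-0.02],0],[0,[0,0,-0.02],0],[0,[0,0,-0.02],0],[0,[0,0,-0.02],0],[0,[0,0,-0.02],0]]'
python3 -m pendant '[[0,[0.005,-0.002,-0.004],0],[0,[0.015,-0.007,0],0],[0,[0.02,-0.009,0],0],[0,[0.02,-0.009,0],0],[0,[0.02,-0.009,0],0]]'
python3 -m pendant '[[0,[0.02,-0.01,0],0],[0,[0.02,-0.01,0],0],[0,[0.015,-0.007,0],0],[0,[0.01,-0.004,0],0],[0,[0,0,0],0]]'
python3 - <<'E'
from h import *
print(st())
cv2.imwrite("pics/s1.png",snapshot("scene")[150:450,150:600])
plan(425,-40,117,150.4)
E
```

```text
clock: 6.7
ee_pos: [582.0, -55.9, 173.4]
tool_rot: [0.265, 0.964, -0.0, -0.002]
contact_force: [-0.2, 0.2, -2.1]
width: 17.8
grip_force: 30.0
clock: 7.2
ee_pos: [583.0, -56.2, 275.7]
tool_rot: [0.265, 0.964, 0.0, 0.0]
contact_force: [0.2, -0.3, -2.0]
width: 17.6
grip_force: 30.0
clock: 7.7
ee_pos: [494.4, -46.1, 277.3]
tool_rot: [0.265, 0.964, -0.0, -0.001]
contact_force: [-0.3, 0.2, -2.2]
width: 17.6
grip_force: 30.0
clock: 8.2
ee_pos: [423.3, -39.6, 277.9]
tool_rot: [0.265, 0.964, 0.0, -0.0]
contact_force: [0.5, 0.3, -2.3]
width: 18.2
grip_force: 30.0
{'clock': 8.2, 'joint_pos': [-0.279, -0.311, 1.937, 0.0, 1.516, -1.314], 'ee_pos': [423.325, -39.617, 277.889], 'tool_rot': [0.265, 0.964, 0.0, -0.0], 'contact_force': [0.5, 0.321, -2.253], 'torque': [-0.004, -0.177, 0.038], 'grip_force': 29.982, 'width': 18.25}
at [424.2 -39.8 278.1] yaw 149.3 q6 -75.3 shift [ -0.7   0.2 161.1] t 8.25 turn -1.1 tilt [ 0.0008 -0.0001]
```

View pics/s1.png

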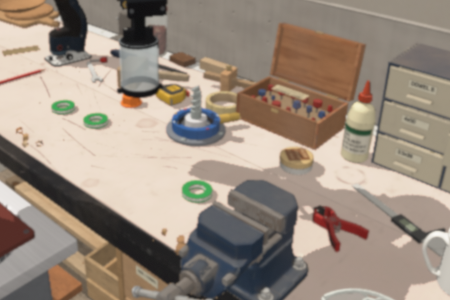

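```bash
python3 -m pendant '[[0,[0,0,0.02],0],[0,[0,0,0.035],0],[0,[0,0,0.035],0],[0,[0,0,0.03],0],[0,[0,0,0.02],0]]'
python3 -m pendant '[[0,[0,0,0.01],0],[0,[0,0,0.003],0],[0,[0,0,0],0],[0,[0,0,0.002],0],[0,[0,0,0.001],0]]'
python3 -m pendant '[[0,[0,0,0.001],0],[0,[0,0,0.001],0],[0,[0,0,0.001],0],[0,[0,0,0.001],0],[0,[0,0,0],0]]'
```

```text
clock: 8.75
ee_pos: [423.6, -39.6, 135.4]
tool_rot: [0.265, 0.964, 0.0, -0.001]
contact_force: [-0.1, -0.6, -2.4]
width: 17.9
grip_force: 30.0
clock: 9.25
ee_pos: [425.3, -40.2, 123.1]
tool_rot: [0.265, 0.964, -0.0, 0.001]
contact_force: [-0.3, 0.3, -2.6]
width: 17.8
grip_force: 30.0
clock: 9.75
ee_pos: [424.3, -39.9, 117.9]
tool_rot: [0.265, 0.964, -0.0, -0.0]
contact_force: [-0.6, -0.1, -1.8]
width: 17.8
grip_force: 30.0
```

```bash
python3 -m pendant '[[0,[0,0,0.001],0],[0,[0,0,0.001],0],[0,[0,0,0],0],[0,[0,0,0],0],[0,[0,0,0],0]]'
```

```text
clock: 10.25
ee_pos: [424.7, -39.9, 117.0]
tool_rot: [0.265, 0.964, 0.0, 0.0]
contact_force: [-2.5, 1.5, 5.3]
width: 17.7
grip_force: 30.0
```

```bash
python3 -m pendant '[[0.03,[0,0,-0.0005],0],[0.04,[0,0,0],0],[0.05,[0,0,0],0],[0.05,[0,0,0],0],[0.05,[0,0,0],0]]'
python3 -m pendant '[[0.05,[0,0,-0.01],0],[0.05,[0,0,-0.02],0],[0.08,[0,0,-0.03],0],[0.087,[0,0,-0.04],0],[0.087,[0,0,-0.04],0]]'
python3 - <<'E'
from h import *
c=get_calibration("top");im=snapshot("top");cv2.imwrite("pics/top1.png",im)
for n,r,z in(("green",GREEN,12),("orange",((4,150,100),(17,255,255)),5)):
    for b in blobs(im,*r)[0]:
        h=cv2.convexHull(b); print(n,cv2.boundingRect(b),*fit(c,h,z))
plan(420,-100,300,150)
E
```

```text
clock: 10.75
ee_pos: [424.3, -39.9, 116.4]
tool_rot: [0.265, 0.964, 0.0, -0.0]
contact_force: [0.5, -0.5, -0.6]
width: 47.0
grip_force: 0.0
clock: 11.25
ee_pos: [423.9, -39.8, 258.4]
tool_rot: [0.265, 0.964, 0.0, -0.0]
contact_force: [1.1, -0.5, -0.0]
width: 66.6
grip_force: 0.0
green (174, 279, 27, 27) [433.1 270.7] 28.9
green (229, 273, 27, 26) [445.1 151.9] 28.7
orange (225, 216, 24, 23) [577.  167.1] 26.7
at [427.3 -40.7 266.2] yaw 149.3 q6 -75.3 shift [-24.3 -54.6 -33.7] t 11.3 turn -0.7 tilt [ 0.0106 -0.003 ]
```

View pics/top1.png

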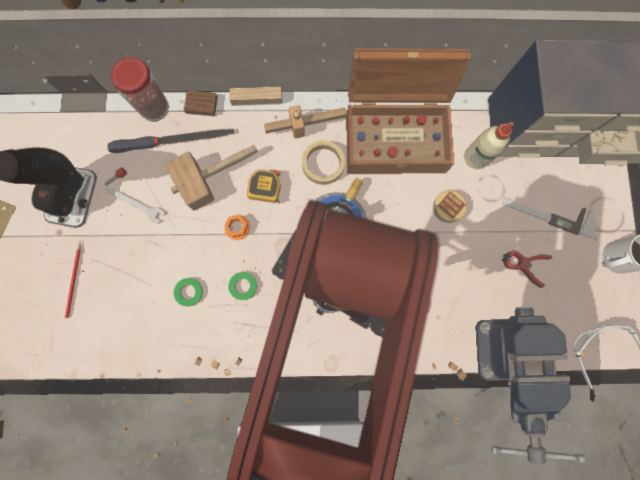

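```bash
python3 -m pendant '[[0.087,[0,0,0],8.4],[0.087,[0,0,0],8.4],[0.087,[0,0,0],8.4],[0.087,[0,0,0],8.4],[0.087,[0,0,0],8.4]]'
python3 -m pendant '[[0.087,[0,0,0],8.4],[0.087,[0,0,0],8.4],[0.087,[-0.03,-0.005,0],0.5],[0.087,[-0.04,-0.006,0],0],[0.087,[-0.04,-0.006,0],0]]'
python3 -m pendant '[[0.087,[-0.04,-0.006,0],0],[0.087,[0,0,0],0],[0.087,[0,0,0],0],[0.087,[0,0,0],0],[0.087,[0,0,0],0]]'
cat >> h.py <<'E'
def look(save=None,cam="wrist"):
    c=get_calibration(cam);im=snapshot(cam)
    if save: cv2.imwrite(save,im)
    for n,r,z in(("green",GREEN,12),("orange",((4,150,100),(17,255,255)),5)):
        for b in blobs(im,*r)[0]:
            h=cv2.convexHull(b); print(n,cv2.boundingRect(b),*fit(c,h,z))
    return c,im
E
python3 - <<'E'
from h import *
plan(398,-222.6,2,90); look("pics/w2.png")
E
```

```text
clock: 11.8
ee_pos: [424.4, -39.9, 257.1]
tool_rot: [0.595, 0.804, 0.0, 0.0]
contact_force: [0.5, -0.1, 0.2]
width: 86.7
grip_force: 0.0
clock: 12.3
ee_pos: [407.5, -150.9, 257.3]
tool_rot: [0.706, 0.708, 0.0, 0.001]
contact_force: [0.0, -0.8, -0.7]
width: 86.9
grip_force: 0.0
clock: 12.8
ee_pos: [402.0, -188.8, 256.7]
tool_rot: [0.706, 0.708, 0.0, 0.0]
contact_force: [0.2, 0.0, 0.7]
width: 86.9
grip_force: 0.0
at [ 402.  -188.8  256.7] yaw 90.1 q6 -35.5 shift [-33.8  -4.1 254.7] t 12.8 turn 0.1 tilt [0.0003 0.0001]
green (284, 205, 61, 61) [ 398.2 -222.8] 30.9
```

View pics/w2.png

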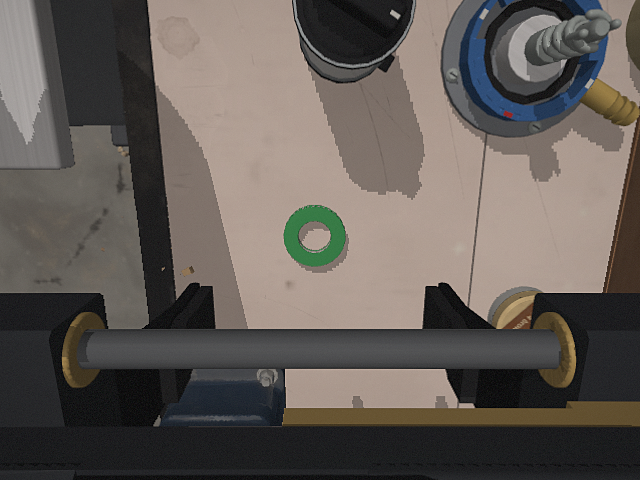

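```bash
python3 -m pendant '[[0.087,[-0.017,-0.002,0.04],0],[0.087,[-0.017,-0.002,0.045],0],[0.087,[0,0,0.045],0],[0.087,[0,0,0.045],0],[0.087,[0,0,0.04],0]]'
python3 -m pendant '[[0.087,[0,0,0.025],0],[0.087,[0,0,0.01],0],[0.087,[0,0,0.0035],0],[0.05,[0,0,0],0],[0.05,[0,0,0],0]]'
python3 -m pendant '[[0.03,[0,0,0],0],[0.03,[0,0,0],0],[0.03,[0,0,0],0],[0.03,[0,0,0],0],[0.03,[0,0,0],0]]'
python3 - <<'E'
from h import *
plan(398.2,-222.8,3,90)
E
```

```text
clock: 13.35
ee_pos: [397.6, -222.8, 39.7]
tool_rot: [0.707, 0.708, 0.0, -0.0]
contact_force: [0.7, -0.0, -0.6]
width: 87.1
grip_force: 0.0
clock: 13.85
ee_pos: [399.0, -224.8, 4.7]
tool_rot: [0.707, 0.707, 0.0, 0.002]
contact_force: [0.2, -0.3, 0.8]
width: 77.8
grip_force: 0.0
clock: 14.35
ee_pos: [398.5, -224.6, 4.1]
tool_rot: [0.707, 0.707, 0.0, 0.001]
contact_force: [-1.1, 0.6, 6.4]
width: 61.6
grip_force: 30.0
at [ 398.5 -224.6    4.1] yaw 90.0 q6 -39.3 shift [ 1.8 -0.3  1.1] t 14.35 turn 0.0 tilt [ 0.0014 -0.0011]
```

```bash
python3 -m pendant '[[0.03,[0,0,-0.01],0],[0.03,[0,0,-0.03],0],[0.03,[0,0,-0.04],0],[0.03,[0,0,-0.04],0],[0.03,[0,0,-0.036],0]]'
python3 -m pendant '[[0.03,[0.02,0.025,0],0],[0.03,[0.033,0.037,0],0],[0.03,[0.033,0.037,0],0],[0.03,[0.033,0.036,0],0],[0.03,[0.03,0.032,0],0]]'
python3 -m pendant '[[0.03,[0.0174,0.0177,0],0],[0.03,[0,0,0],0],[0.03,[0,0,0],0],[0.03,[0,0,0],0],[0.03,[0,0,0],0]]'
python3 - <<'E'
from h import *
plan(583.2,-56.4,155,90); c,im=look("pics/w3.png")
e=np.array(monitor.state()["ee_pos"])
for b in blobs(im,*GREEN)[0]: print(fit(c,cv2.convexHull(b),e[2]-4+12))
E
```

```text
clock: 14.85
ee_pos: [397.6, -223.9, 161.4]
tool_rot: [0.707, 0.707, 0.0, 0.0]
contact_force: [0.9, -0.4, -0.3]
width: 60.8
grip_force: 30.0
clock: 15.35
ee_pos: [565.9, -73.1, 159.7]
tool_rot: [0.707, 0.707, 0.0, 0.0]
contact_force: [0.8, -0.4, 0.8]
width: 61.0
grip_force: 30.0
clock: 15.85
ee_pos: [581.6, -58.5, 159.2]
tool_rot: [0.708, 0.707, -0.0, -0.0]
contact_force: [-0.3, 0.3, -0.5]
width: 60.9
grip_force: 30.0
at [581.6 -58.5 159.2] yaw 89.9 q6 -13.4 shift [2.1 1.6 4.2] t 15.85 turn -0.1 tilt [-0.0002 -0.0001]
green (275, 369, 88, 14) [ 581.8 -134.9] 58.3
green (242, 234, 154, 95) [ 581.9 -127.1] 61.3
(array([581.9, -59.5]), 29.2)
(array([581.9, -55.6]), 30.6)
```

View pics/w3.png

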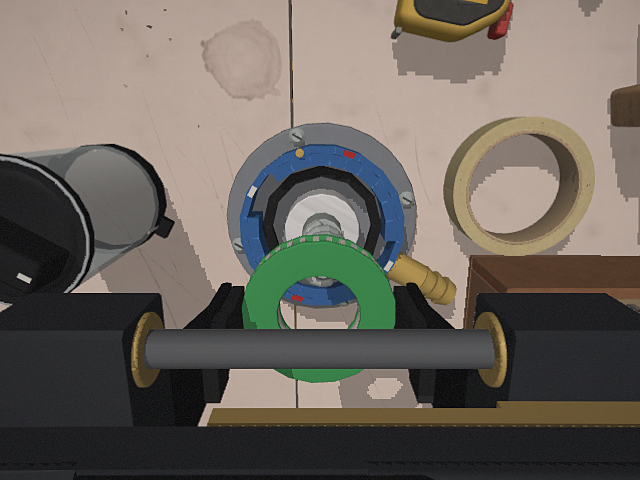

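Run:
```python
from h import *
c=get_calibration("wrist");im=cv2.imread("pics/w3.png")
p=onplane(c,[[349,154],[297,298],[251,192],[390,264]],34)[:,:2]; print(p.round(1),p[:2].mean(0).round(1),p[2:].mean(0).round(1),np.linalg.norm(p[0]-p[1]),np.linalg.norm(p[2]-p[3]),np.degrees(np.arctan2(*(p[3]-p[2])[::-1])))
bs=blobs(im,*GREEN)[0]; h=np.vstack([cv2.convexHull(b) for b in bs]); h=cv2.convexHull(h)
m=np.ones(len(h),bool); q=h.reshape(-1,2); m=~((q[:,1]>328)&(q[:,1]<370)); 
print(fit(c,h[m],167), proj(c,[[583.2,-56.4,118],[583.2,-56.4,38]]))
```

```text
[[ 602.5   -4.3]
 [ 566.3 -107.8]
 [ 536.1  -29.6]
 [ 633.2  -81.7]] [584.4 -56. ] [584.7 -55.6] 109.66091983282443 110.23278086079759 -28.177014113815535
(array([582. , -56.8]), 31.4) [[320.79462074 270.06312988]
 [320.08961924 231.32835255]]
```

```bash
python3 -m pendant '[[0.03,[0.0006,0.0019,0.01],0],[0.03,[0,0,0.01],0],[0.03,[0,0,0.01],0],[0.03,[0,0,0.01],0],[0.03,[0,0,0.005],0]]'
python3 -m pendant '[[0.03,[0,0,0.01],0],[0.03,[0,0,0.01],0],[0.03,[0,0,0.01],0],[0.03,[0,0,0.01],0],[0.03,[0,0,0.01],0]]'
python3 - <<'E'
from h import *
plan(583.9,-56.2,56,90); print(st())
E
```

```text
clock: 16.4
ee_pos: [583.2, -56.7, 112.0]
tool_rot: [0.707, 0.707, -0.001, -0.001]
contact_force: [-0.3, -0.3, -0.3]
width: 60.9
grip_force: 30.0
clock: 16.9
ee_pos: [584.2, -56.8, 63.1]
tool_rot: [0.707, 0.707, -0.0, -0.0]
contact_force: [-0.0, 0.7, 0.2]
width: 61.4
grip_force: 30.0
at [584.2 -56.8  63.1] yaw 90.0 q6 -13.3 shift [ 0.6 -0.3  7.1] t 16.9 turn 0.0 tilt [-0.0002  0.0001]
{'clock': 16.9, 'joint_pos': [-0.231, 0.296, 1.755, 0.0, 1.092, -0.232], 'ee_pos': [584.16, -56.848, 63.109], 'tool_rot': [0.707, 0.707, -0.0, -0.0], 'contact_force': [-0.024, 0.663, 0.236], 'torque': [-0.031, -0.102, 0.005], 'grip_force': 30.0, 'width': 61.373}
```

```bash
python3 -m pendant '[[0.03,[0,0,0.004],0],[0.03,[0,0,0.003],0],[0.03,[0,0,0],0],[0.075,[0,0,0],0],[0.08,[0,0,0],0]]'
python3 -m pendant '[[0.087,[0,0,0],0],[0.087,[0,0,-0.03],0],[0.087,[0,0,-0.04],0],[0.087,[0,0,-0.04],0],[0.087,[0,0,-0.04],0]]'
python3 -m pendant '[[0.087,[0.02,-0.015,-0.04],0],[0.087,[0.04,-0.027,-0.03],0],[0.087,[0.04,-0.027,0],0],[0.087,[0.04,-0.027,0],0],[0.087,[0.04,-0.027,0],0]]'
python3 - <<'E'
from h import *
plan(445,152,260,90)
c,im=look("pics/w4.png")
for b in blobs(im,*GREEN)[0]: print(fit(c,cv2.convexHull(b),50))
E
```

```text
clock: 17.4
ee_pos: [584.8, -57.0, 57.7]
tool_rot: [0.707, 0.707, 0.0, 0.001]
contact_force: [-0.2, -0.2, 0.2]
width: 70.0
grip_force: 0.0
clock: 17.9
ee_pos: [584.1, -56.9, 208.8]
tool_rot: [0.707, 0.707, 0.0, 0.0]
contact_force: [1.1, 0.3, 0.6]
width: 86.8
grip_force: 0.0
clock: 18.4
ee_pos: [463.4, 119.5, 274.2]
tool_rot: [0.707, 0.707, 0.001, 0.001]
contact_force: [0.9, 0.9, 0.2]
width: 87.2
grip_force: 0.0
at [463.4 119.5 274.2] yaw 90.0 q6 5.0 shift [ 32.5 -18.5  14.2] t 18.4 turn -0.0 tilt [0.0018 0.0004]
green (403, 369, 26, 28) [578.7 -92.5] 17.8
green (269, 135, 56, 55) [442.5 156.3] 27.5
green (251, 0, 62, 64) [430.9 274.8] 28.0
orange (403, 121, 54, 51) [574.9 170.5] 26.2
(array([568.4, -66.9]), 16.2)
(array([444.4, 159.7]), 25.1)
(array([433.8, 267.5]), 25.5)
```

View pics/w4.png

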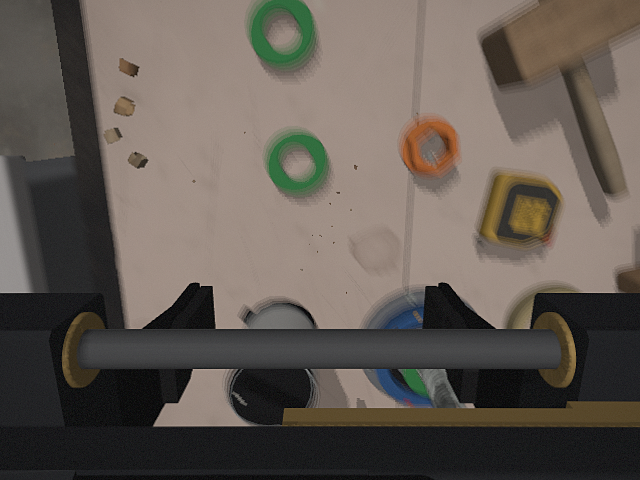

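```bash
python3 -m pendant '[[0.087,[0,0,0],0],[0.087,[0.02,-0.01,0.02],0],[0.087,[0,0,0],0],[0.087,[0,0,0],0],[0.087,[0,0,0],0]]'
python3 - <<'E'
from h import *
c,im=look(); plan(445,152,3,90)
E
```

```text
clock: 18.95
ee_pos: [455.5, 137.2, 254.1]
tool_rot: [0.707, 0.707, 0.0, 0.001]
contact_force: [-0.4, -0.6, 0.3]
width: 87.2
grip_force: 0.0
green (417, 373, 34, 35) [584.7 -75.1] 21.4
green (276, 154, 64, 65) [445.5 152.4] 30.6
green (258, 14, 70, 76) [433.7 270.9] 30.5
orange (415, 141, 61, 60) [578.2 166.3] 29.0
at [455.4 137.3 254.2] yaw 89.9 q6 7.3 shift [ 14.8 -10.8 251.2] t 19.0 turn -0.1 tilt [ 0.0012 -0.0003]
```

```bash
python3 -m pendant '[[0.087,[0.008,-0.005,0.04],0],[0.087,[0.0071,-0.005,0.045],0],[0.087,[0,0,0.045],0],[0.087,[0,0,0.045],0],[0.087,[0,0,0.04],0]]'
python3 -m pendant '[[0.087,[0,0,0.022],0],[0.087,[0,0,0.009],0],[0.087,[0,0,0.004],0],[0.05,[0,0,0],0],[0.05,[0,0,0],0]]'
python3 -m pendant '[[0.03,[0,0,0],0],[0.03,[0,0,0],0],[0.03,[0,0,0],0],[0.03,[0,0,0],0],[0.03,[0,0,0],0]]'
python3 - <<'E'
from h import *
plan(583.9,-56.2,160,90)
E
```

```text
clock: 19.5
ee_pos: [444.9, 152.6, 37.1]
tool_rot: [0.707, 0.707, 0.0, 0.0]
contact_force: [-0.0, 0.3, -0.4]
width: 86.7
grip_force: 0.0
clock: 20.0
ee_pos: [446.1, 153.5, 5.0]
tool_rot: [0.707, 0.707, 0.001, 0.001]
contact_force: [0.2, 0.7, 0.4]
width: 77.8
grip_force: 0.0
clock: 20.5
ee_pos: [445.2, 153.5, 4.4]
tool_rot: [0.707, 0.707, 0.001, 0.0]
contact_force: [-0.0, 0.4, 6.3]
width: 60.3
grip_force: 30.0
at [445.2 153.5   4.4] yaw 90.0 q6 9.4 shift [-209.7  138.8 -155.5] t 20.5 turn 0.0 tilt [0.0015 0.0002]
```

```bash
python3 -m pendant '[[0.03,[0,0,-0.01],0],[0.03,[0,0,-0.03],0],[0.03,[0,0,-0.04],0],[0.03,[0,0,-0.04],0],[0.03,[-0.01,0.006,-0.036],0]]'
python3 -m pendant '[[0.03,[-0.03,0.02,0],0],[0.03,[-0.04,0.0265,0],0],[0.03,[-0.04,0.0265,0],0],[0.03,[-0.04,0.0265,0],0],[0.03,[-0.03,0.02,0],0]]'
python3 -m pendant '[[0.03,[-0.0186,0.0132,0],0],[0.03,[0,0,0],0],[0.03,[0,0,0],0],[0.03,[0,0,0],0],[0.03,[0,0,0],0]]'
cat >> h.py <<'E'
def held():
    plan(583.9,-56.2,160,90); c=get_calibration("wrist"); im=snapshot("wrist"); e=np.array(monitor.state()["ee_pos"])
    bs=[b for b in blobs(im,*GREEN)[0] if b[:,0,1].max()>230 and b[:,0,1].min()>200]; h=cv2.convexHull(np.vstack(bs)); q=h.reshape(-1,2)
    print([cv2.boundingRect(b) for b in bs]); f=fit(c,h[~((q[:,1]>328)&(q[:,1]<371))],e[2]+8); print(f,"go",np.array([583.9,-56.2])-f[0]); return im
E
python3 - <<'E'
from h import *
cv2.imwrite("pics/w5.png",held())
E
```

```text
clock: 21.0
ee_pos: [449.8, 144.0, 161.7]
tool_rot: [0.707, 0.708, 0.0, -0.0]
contact_force: [0.5, -0.4, 0.4]
width: 60.5
grip_force: 30.1
clock: 21.5
ee_pos: [571.0, -39.1, 160.0]
tool_rot: [0.707, 0.707, 0.0, 0.0]
contact_force: [-0.1, -0.6, 0.5]
width: 60.0
grip_force: 30.1
clock: 22.0
ee_pos: [582.6, -54.1, 159.5]
tool_rot: [0.707, 0.708, -0.0, -0.0]
contact_force: [-0.4, 0.0, -0.0]
width: 60.3
grip_force: 30.1
at [582.6 -54.1 159.5] yaw 90.1 q6 -13.1 shift [-2.1  1.3 -0.5] t 22.0 turn 0.1 tilt [-0.0003  0.0003]
[(268, 369, 101, 19)]
(array([582.8, -56.8]), 29.6) go [1.1 0.6]
```

View pics/w5.png

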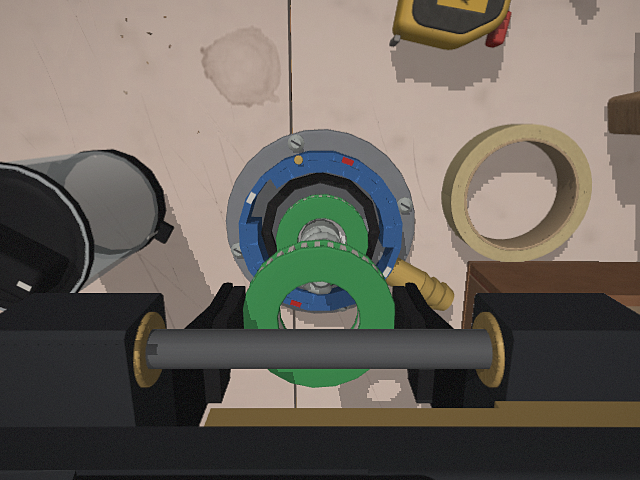

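```bash
python3 -m pendant '[[0.03,[-0.0009,0.0011,0.01],0],[0.03,[0,0,0.01],0],[0.03,[0,0,0.01],0],[0.03,[0,0,0.01],0],[0.03,[0,0,0.005],0]]'
python3 -m pendant '[[0.03,[0,0,0.01],0],[0.03,[0,0,0.01],0],[0.03,[0,0,0.01],0],[0.03,[0,0,0.01],0],[0.03,[0,0,0.01],0]]'
python3 -m pendant '[[0.03,[0,0,0.004],0],[0.03,[0,0,0.003],0],[0.03,[0,0,0],0],[0.075,[0,0,0],0],[0.08,[0,0,0],0]]'
python3 -m pendant '[[0.087,[0,0,0],0],[0.087,[0,0,-0.03],0],[0.087,[0,0,-0.04],0],[0.087,[0,0,-0.04],0],[0.087,[0,0,-0.04],0]]'
python3 -m pendant '[[0.087,[0.03,-0.016,-0.02],0],[0.087,[0.05,-0.026,-0.02],0],[0.087,[0.05,-0.026,0],0],[0.087,[0.05,-0.026,0],0],[0.087,[0.05,-0.026,0],0]]'
python3 -m pendant '[[0.087,[0.05,-0.02,0],0],[0.087,[0.02,-0.01,0],0],[0.087,[0,0,0],0],[0.087,[0,0,0],0],[0.087,[0,0,0],0]]'
python3 - <<'E'
from h import *
plan(433.5,271,3,90)
c,im=look("pics/w6.png")
E
```

```text
clock: 22.55
ee_pos: [583.2, -55.9, 112.4]
tool_rot: [0.707, 0.707, -0.001, -0.001]
contact_force: [-0.4, 0.7, -0.3]
width: 60.5
grip_force: 30.1
clock: 23.05
ee_pos: [584.2, -56.1, 63.5]
tool_rot: [0.707, 0.707, -0.0, -0.0]
contact_force: [-0.8, -0.1, -0.9]
width: 60.0
grip_force: 30.1
clock: 23.55
ee_pos: [584.8, -56.2, 58.1]
tool_rot: [0.707, 0.707, 0.0, 0.001]
contact_force: [-0.2, 0.1, -0.5]
width: 69.5
grip_force: 0.0
clock: 24.05
ee_pos: [584.1, -56.1, 209.2]
tool_rot: [0.707, 0.707, 0.0, 0.0]
contact_force: [1.0, 0.1, -0.1]
width: 86.8
grip_force: 0.0
clock: 24.55
ee_pos: [476.4, 150.2, 244.9]
tool_rot: [0.707, 0.707, 0.001, 0.0]
contact_force: [-0.2, 0.8, -0.1]
width: 87.1
grip_force: 0.0
clock: 25.05
ee_pos: [449.2, 214.3, 244.3]
tool_rot: [0.707, 0.707, 0.0, 0.0]
contact_force: [0.4, 0.1, 0.1]
width: 87.2
grip_force: 0.0
at [449.2 214.3 244.3] yaw 90.0 q6 16.5 shift [ 56.8 -15.9 241.2] t 25.05 turn -0.0 tilt [ 0.0004 -0.0004]
green (267, 108, 68, 69) [433.5 271.1] 30.4
orange (419, 223, 60, 59) [578.7 164.5] 30.2
```

```bash
python3 -m pendant '[[0.087,[0.03,-0.008,0.03],0],[0.087,[0.0269,-0.0077,0.045],0],[0.087,[0,0,0.045],0],[0.087,[0,0,0.045],0],[0.087,[0,0,0.04],0]]'
python3 -m pendant '[[0.087,[0,0,0.022],0],[0.087,[0,0,0.009],0],[0.087,[0,0,0.004],0],[0.05,[0,0,0],0],[0.05,[0,0,0],0]]'
python3 -m pendant '[[0.03,[0,0,0],0],[0.03,[0,0,0],0],[0.03,[0,0,0],0],[0.03,[0,0,0],0],[0.03,[0,0,0],0]]'
python3 - <<'E'
from h import *
plan(583.9,-56.2,160,90)
im=cv2.imread("pics/w6.png"); cv2.imwrite("pics/nut.png",cv2.resize(im[200:300,400:500],None,fx=5,fy=5,interpolation=cv2.INTER_CUBIC))
E
```

```text
clock: 25.6
ee_pos: [433.5, 269.4, 39.6]
tool_rot: [0.708, 0.707, -0.0, -0.0]
contact_force: [0.5, -0.2, 1.1]
width: 86.9
grip_force: 0.0
clock: 26.1
ee_pos: [435.0, 270.9, 8.3]
tool_rot: [0.707, 0.707, 0.001, 0.001]
contact_force: [0.5, 0.3, 0.7]
width: 77.9
grip_force: 0.0
clock: 26.6
ee_pos: [434.2, 270.9, 7.8]
tool_rot: [0.707, 0.707, 0.001, 0.0]
contact_force: [-1.6, -1.0, 6.2]
width: 60.7
grip_force: 30.0
at [434.2 270.9   7.8] yaw 90.0 q6 23.1 shift [-327.1  149.8 -152.2] t 26.6 turn 0.0 tilt [0.0016 0.0006]
```

View pics/nut.png

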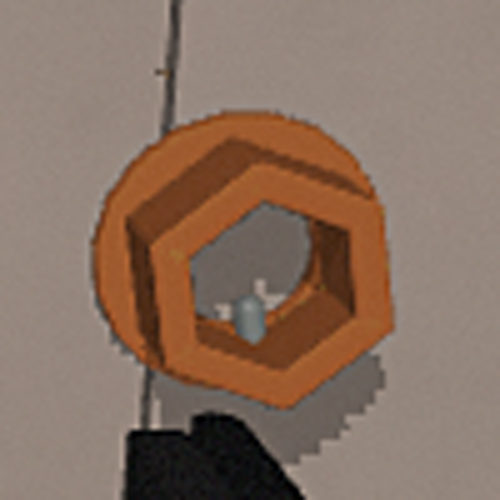

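```bash
python3 -m pendant '[[0.087,[0,0,0],0],[0.087,[0,0,0],0],[0.087,[0,0,0.004],0],[0.05,[0,0,0],0],[0.03,[0,0,0],0]]'
python3 -m pendant '[[0.03,[0,0,0],0],[0.03,[0,0,0],0],[0.03,[0,0,0],0],[0.03,[0,0,0],0],[0.03,[0,0,0],0]]'
python3 - <<'E'
from h import *
plan(583.9,-56.2,160,90)
c=get_calibration("wrist")
E
```

```text
clock: 27.1
ee_pos: [432.9, 270.4, 2.2]
tool_rot: [0.707, 0.707, -0.0, -0.0]
contact_force: [0.3, 0.9, 0.6]
width: 74.3
grip_force: 0.0
clock: 27.6
ee_pos: [433.4, 270.5, 2.7]
tool_rot: [0.707, 0.707, -0.0, -0.0]
contact_force: [-0.1, 0.4, -0.3]
width: 61.3
grip_force: 30.0
at [433.4 270.5   2.7] yaw 90.0 q6 23.1 shift [-326.8  150.4 -157.3] t 27.6 turn 0.0 tilt [-0.  0.]
```

```bash
python3 -m pendant '[[0.03,[0,0,-0.01],0],[0.03,[0,0,-0.03],0],[0.03,[0,0,-0.04],0],[0.03,[0,0,-0.04],0],[0.03,[-0.01,0.0046,-0.037],0]]'
python3 -m pendant '[[0.03,[-0.03,0.0138,0],0],[0.03,[-0.04,0.0184,0],0],[0.03,[-0.045,0.0207,0],0],[0.03,[-0.045,0.0207,0],0],[0.03,[-0.045,0.0207,0],0]]'
python3 -m pendant '[[0.03,[-0.045,0.0207,0],0],[0.03,[-0.04,0.0184,0],0],[0.03,[-0.0273,0.0124,0],0],[0.03,[0,0,0],0],[0.03,[0,0,0],0]]'
python3 - <<'E'
from h import *
cv2.imwrite("pics/w7.png",held())
E
```

```text
clock: 28.1
ee_pos: [437.8, 261.2, 162.4]
tool_rot: [0.707, 0.708, 0.001, 0.0]
contact_force: [0.7, 0.2, -0.6]
width: 61.5
grip_force: 30.0
clock: 28.6
ee_pos: [533.0, 53.9, 160.8]
tool_rot: [0.707, 0.707, 0.001, 0.0]
contact_force: [0.1, 0.9, -0.4]
width: 60.9
grip_force: 30.0
clock: 29.1
ee_pos: [583.7, -57.0, 160.0]
tool_rot: [0.708, 0.707, 0.0, -0.0]
contact_force: [0.0, -0.7, -1.0]
width: 61.2
grip_force: 30.0
at [583.7 -57.  160. ] yaw 89.9 q6 -13.2 shift [0.9 0.2 0. ] t 29.1 turn -0.1 tilt [-0.0003  0.0005]
[(269, 369, 99, 17)]
(array([584.1, -58.4]), 30.3) go [-0.2  2.2]
```

View pics/w7.png

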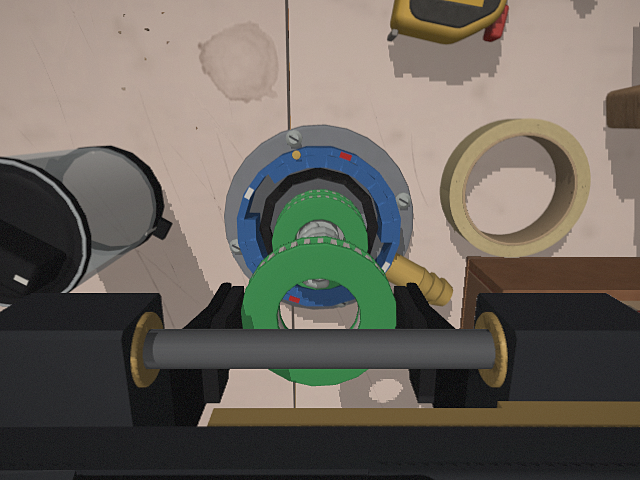

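```bash
python3 -m pendant '[[0.03,[0.0007,0,0.01],0],[0.03,[0,0,0.01],0],[0.03,[0,0,0.01],0],[0.03,[0,0,0.01],0],[0.03,[0,0,0.005],0]]'
python3 -m pendant '[[0.03,[0,0,0.01],0],[0.03,[0,0,0.01],0],[0.03,[0,0,0.01],0],[0.03,[0,0,0.01],0],[0.03,[0,0,0.008],0]]'
python3 -m pendant '[[0.03,[0,0,0],0],[0.03,[0,0,0],0],[0.075,[0,0,0],0],[0.08,[0,0,0],0],[0.087,[0,0,0],0]]'
python3 -m pendant '[[0.087,[0,0,0],0],[0.087,[0,0,-0.03],0],[0.087,[0,0,-0.04],0],[0.087,[0,0,-0.04],0],[0.087,[0,0,-0.04],0]]'
python3 -m pendant '[[0.087,[0.03,0,-0.02],0],[0.087,[0.05,0,-0.02],0],[0.087,[0.05,0,0],0],[0.087,[0.04,0,0],0],[0.087,[0.02,0,0],0]]'
python3 -m pendant '[[0.087,[0,0,0],0],[0.087,[0,0,0],0],[0.087,[0,0,0],0],[0.087,[0,0,0],0],[0.087,[0,0,0],0]]'
python3 - <<'E'
from h import *
plan(578,166,6,90)
c,im=look("pics/w8.png"); b=blobs(im,(4,150,100),(17,255,255))[0]
print("stack", [fit(c,cv2.convexHull(k),74) for k in blobs(im,*GREEN)[0]])
x,y,w,h=cv2.boundingRect(b[0]); print(x,y); cv2.imwrite("pics/nut2.png",cv2.resize(im[y-15:y+h+15,x-15:x+w+15],None,fx=6,fy=6,interpolation=cv2.INTER_CUBIC))
cv2.imwrite("pics/stack.png",im[200:480])
E
```

```text
clock: 29.65
ee_pos: [582.8, -55.5, 112.8]
tool_rot: [0.707, 0.707, -0.001, -0.001]
contact_force: [0.8, -0.6, -1.4]
width: 61.4
grip_force: 30.0
clock: 30.15
ee_pos: [583.6, -56.0, 65.5]
tool_rot: [0.707, 0.707, -0.0, -0.0]
contact_force: [0.5, 0.3, 0.2]
width: 61.1
grip_force: 30.0
clock: 30.65
ee_pos: [584.2, -56.0, 67.2]
tool_rot: [0.707, 0.707, 0.0, 0.0]
contact_force: [-0.3, 0.3, -0.1]
width: 77.4
grip_force: 0.0
clock: 31.15
ee_pos: [583.6, -56.0, 218.3]
tool_rot: [0.707, 0.707, -0.0, -0.0]
contact_force: [0.9, -0.4, 0.5]
width: 87.0
grip_force: 0.0
clock: 31.65
ee_pos: [583.4, 133.8, 255.8]
tool_rot: [0.706, 0.708, 0.001, -0.0]
contact_force: [0.1, 0.3, 0.2]
width: 87.0
grip_force: 0.0
clock: 32.15
ee_pos: [584.0, 129.3, 255.3]
tool_rot: [0.708, 0.707, -0.0, 0.0]
contact_force: [-0.3, -0.6, -0.3]
width: 87.0
grip_force: 0.0
at [584.  129.3 255.3] yaw 89.9 q6 5.0 shift [ 36.7  -6.  249.3] t 32.15 turn -0.1 tilt [-0.     -0.0001]
green (287, 379, 65, 29) [ 584.8 -101.9] 36.3
green (300, 369, 51, 23) [590.2 -79.6] 28.2
orange (282, 133, 60, 60) [577.5 166.8] 28.4
stack [(array([584.7, -55.3]), 30.8), (array([589.3, -36.4]), 23.9)]
282 133
```

View pics/nut2.png

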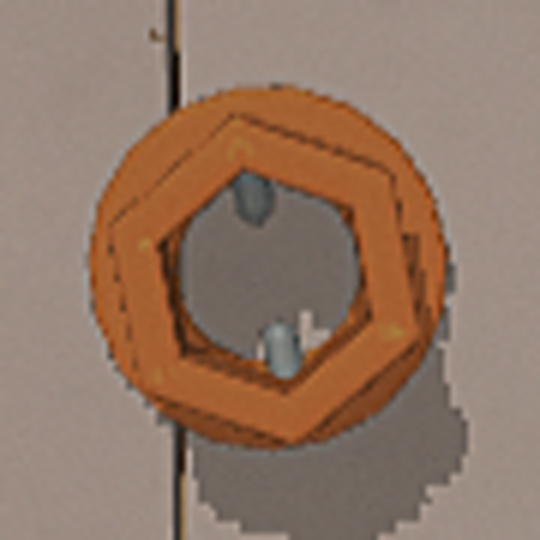

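Run:
```python
from h import *
c=get_calibration("wrist"); f=lambda p:np.array(p)/6+[267,118]
print(onplane(c,[f((268,275))],6).round(1))
q=[(237,115),(390,175),(413,335),(292,440),(155,390),(113,220)]
q=onplane(c,[f(p) for p in q],26); print(q.round(1),q.mean(0).round(1),np.linalg.norm(q[:3]-q[3:],axis=1),[np.degrees(np.arctan2(*(q[i]-q[i+3])[1::-1])) for i in range(3)])
im=cv2.imread("pics/w8.png"); m=cv2.inRange(cv2.cvtColor(im,cv2.COLOR_BGR2HSV),(4,120,80),(17,255,255)); b=max(cv2.findContours(m,0,1)[0],key=cv2.contourArea); print(fit(c,cv2.convexHull(b),5))
plan(577.5,166.8,7.5,160)
```

```text
[[578.  165.8   6. ]]
[[573.8 191.3  26. ]
 [596.8 182.5  26. ]
 [600.5 158.5  26. ]
 [581.9 142.4  26. ]
 [560.8 150.2  26. ]
 [554.9 175.9  26. ]] [578.1 166.8  26. ] [49.53861968 48.33631677 48.73892422] [np.float64(99.34789366373946), np.float64(41.906919915375774), np.float64(-20.88456833242734)]
(array([577.6, 166.9]), 28.5)
at [584.  129.5 255.3] yaw 89.9 q6 5.0 shift [ 37.3  -6.5 247.8] t 32.2 turn -70.1 tilt [-0.     -0.0001]
```

```bash
python3 -m pendant '[[0.087,[0.0373,-0.0062,0.03],0],[0.087,[0,0,0],-7.8],[0.087,[0,0,0],-7.8],[0.087,[0,0,0],-7.8],[0.087,[0,0,0],-7.8]]'
python3 -m pendant '[[0.087,[0,0,0.02],-7.8],[0.087,[0,0,0.04],-7.8],[0.087,[0,0,0.04],-7.8],[0.087,[0,0,0.04],-7.8],[0.087,[0,0,0.03],-7.8]]'
python3 -m pendant '[[0.087,[0,0,0.02],0],[0.087,[0,0,0],0],[0.087,[0,0,0],0],[0.087,[0,0,0],0],[0.087,[0,0,0],0]]'
python3 - <<'E'
from h import *
plan(577.8,166.8,7.5,160.1)
E
```

```text
clock: 32.7
ee_pos: [577.7, 167.4, 225.2]
tool_rot: [0.489, 0.873, -0.0, -0.0]
contact_force: [1.0, 0.2, -0.4]
width: 87.2
grip_force: 0.0
clock: 33.2
ee_pos: [576.4, 167.0, 52.6]
tool_rot: [0.169, 0.986, -0.0, -0.001]
contact_force: [-0.3, -0.2, -0.4]
width: 87.0
grip_force: 0.0
clock: 33.7
ee_pos: [579.2, 167.9, 37.3]
tool_rot: [0.172, 0.985, 0.001, 0.002]
contact_force: [-0.1, -0.0, 0.3]
width: 87.1
grip_force: 0.0
at [579.2 167.9  37.3] yaw 160.2 q6 -61.5 shift [ 1.1 -1.5 29.8] t 33.7 turn 0.1 tilt [0.0034 0.0005]
```

```bash
python3 -m pendant '[[0.087,[0,0,0.015],0],[0.087,[0,0,0.01],0],[0.087,[0,0,0.005],0],[0.087,[0,0,0],0],[0.06,[0,0,0],0]]'
python3 -m pendant '[[0.03,[0,0,0],0],[0.03,[0,0,0],0],[0.03,[0,0,0],0],[0.03,[0,0,0],0],[0.03,[0,0,0],0]]'
python3 - <<'E'
from h import *
plan(577.8,166.8,7.5,160.1)
E
python3 -m pendant '[[0.03,[0,0,0],0],[0.03,[0,0,0],0],[0.03,[0,0,0],0],[0.03,[0,0,0],0],[0.03,[0,0,0],0]]'
python3 - <<'E'
from h import *
plan(577.8,166.8,7.5,160.1)
E
```

```text
clock: 34.2
ee_pos: [577.4, 167.7, 4.9]
tool_rot: [0.172, 0.985, -0.0, -0.0]
contact_force: [0.9, -0.2, -0.0]
width: 84.0
grip_force: 0.0
clock: 34.7
ee_pos: [577.7, 167.7, 5.4]
tool_rot: [0.172, 0.985, -0.0, 0.0]
contact_force: [-1.2, -2.0, 1.1]
width: 47.1
grip_force: 1.7
at [577.7 167.7   5.4] yaw 160.2 q6 -61.5 shift [-0.4 -0.8 -2.1] t 34.7 turn 0.1 tilt [ 0.0002 -0.0001]
clock: 35.2
ee_pos: [577.7, 167.6, 5.4]
tool_rot: [0.172, 0.985, -0.0, 0.0]
contact_force: [-1.0, -1.2, 4.2]
width: 43.8
grip_force: 30.5
at [577.7 167.6   5.4] yaw 160.2 q6 -61.5 shift [-0.4 -0.7 -2.1] t 35.2 turn 0.1 tilt [ 0.     -0.0001]
```

```bash
python3 -m pendant '[[0.03,[0,0,-0.01],0],[0.03,[0,0,-0.03],0],[0.03,[0,0,-0.04],0],[0.03,[0,0,-0.04],0],[0.03,[0,0,-0.035],0]]'
python3 -m pendant '[[0.03,[-0.0081,-0.0208,0],0],[0.03,[-0.0122,-0.0312,0],0],[0.03,[-0.0162,-0.0416,0],0],[0.03,[-0.0162,-0.0416,0],0],[0.03,[-0.0122,-0.0311,0],0]]'
python3 -m pendant '[[0.03,[-0.0081,-0.0207,0],0],[0.03,[-0.0082,-0.0208,0],0],[0.03,[0,0,0],0],[0.03,[0,0,0],0],[0.03,[0,0,0],0]]'
python3 -m pendant '[[0.03,[0,0,0],0],[0.03,[0,0,0],0],[0.03,[0,0,0],0],[0.03,[0,0,0],0],[0.03,[0,0,0],0]]'
python3 - <<'E'
from h import *
plan(583.8,-56.2,112,160)
c=get_calibration("wrist"); im=snapshot("wrist"); cv2.imwrite("pics/w9.png",im); e=np.array(monitor.state()["ee_pos"])
b=max(blobs(im,(4,150,100),(17,255,255))[0],key=cv2.contourArea); print(cv2.boundingRect(b),fit(c,cv2.convexHull(b),e[2]-0.4))
q=blobs(im,(100,120,50),(125,255,255))[0]; print([(cv2.boundingRect(k),fit(c,cv2.convexHull(k),34)) for k in q])
E
```

```text
clock: 35.7
ee_pos: [577.8, 168.0, 162.8]
tool_rot: [0.172, 0.985, 0.0, 0.001]
contact_force: [-0.1, -0.1, -0.4]
width: 43.7
grip_force: 30.2
clock: 36.2
ee_pos: [582.2, -12.8, 160.7]
tool_rot: [0.172, 0.985, -0.0, 0.0]
contact_force: [-0.3, -0.6, -1.3]
width: 43.8
grip_force: 30.2
clock: 36.7
ee_pos: [583.6, -54.3, 160.3]
tool_rot: [0.171, 0.985, 0.0, -0.0]
contact_force: [-0.3, 0.3, -1.6]
width: 43.9
grip_force: 30.2
clock: 37.2
ee_pos: [583.8, -55.1, 160.3]
tool_rot: [0.172, 0.985, 0.0, 0.0]
contact_force: [-0.3, 0.3, -1.5]
width: 43.9
grip_force: 30.2
at [583.8 -55.1 160.3] yaw 160.2 q6 -83.3 shift [-0.4 -1.  48.3] t 37.2 turn 0.2 tilt [0.0001 0.    ]
(253, 239, 131, 90) (array([582.7, -54.1]), 27.7)
[((291, 295, 49, 13), (array([632.1, -74.4]), 14.0)), ((235, 148, 164, 131), (array([583.9, -55.7]), 57.4))]
```

```bash
python3 -m pendant '[[0.03,[0,-0.0008,0.01],0],[0.03,[0,0,0.01],0],[0.03,[0,0,0.01],0],[0.03,[0,0,0.003],0],[0.03,[0,0,0],0]]'
python3 -m pendant '[[0.03,[0,0,0.002],0],[0.03,[0,0,0.002],0],[0.03,[0,0,0.002],0],[0.03,[0,0,0],0],[0.03,[0,0,0],0]]'
python3 -m pendant '[[0.03,[0,0,0.002],0],[0.03,[0,0,0.002],0],[0.03,[0,0,0.001],0],[0.03,[0,0,0],0],[0.03,[0,0,0],0]]'
python3 - <<'E'
from h import *
print(st())
E
```

```text
clock: 37.75
ee_pos: [582.6, -55.9, 125.9]
tool_rot: [0.172, 0.985, 0.0, -0.001]
contact_force: [0.0, 0.5, -1.1]
width: 44.2
grip_force: 30.2
clock: 38.25
ee_pos: [583.5, -56.1, 121.3]
tool_rot: [0.172, 0.985, -0.0, 0.0]
contact_force: [0.3, -0.4, -1.0]
width: 43.7
grip_force: 30.2
clock: 38.75
ee_pos: [583.4, -56.1, 116.2]
tool_rot: [0.172, 0.985, -0.0, -0.0]
contact_force: [0.3, -0.4, -0.5]
width: 43.6
grip_force: 30.2
{'clock': 38.75, 'joint_pos': [-0.23, 0.226, 1.727, -0.0, 1.188, -1.456], 'ee_pos': [583.414, -56.051, 116.215], 'tool_rot': [0.172, 0.985, -0.0, -0.0], 'contact_force': [0.339, -0.437, -0.489], 'torque': [0.099, -0.108, -0.017], 'grip_force': 30.244, 'width': 43.623}
```

```bash
python3 -m pendant '[[0.03,[0,0,0.001],0],[0.03,[0,0,0.001],0],[0.03,[0,0,0.001],0],[0.03,[0,0,0.001],0],[0.03,[0,0,0],0]]'
python3 -m pendant '[[0.03,[0,0,0.001],0],[0.03,[0,0,0],-5],[0.03,[0,0,0],-5],[0.03,[0,0,0],-5],[0.03,[0,0,0],-5]]'
python3 - <<'E'
from h import *
print(st())
E
```

```text
clock: 39.25
ee_pos: [583.5, -56.1, 112.3]
tool_rot: [0.172, 0.985, 0.0, 0.0]
contact_force: [-1.1, 0.5, -1.6]
width: 43.8
grip_force: 30.3
clock: 39.75
ee_pos: [583.9, -56.1, 111.6]
tool_rot: [-0.004, 1.0, -0.0, 0.0]
contact_force: [0.6, 0.9, 0.1]
width: 43.8
grip_force: 30.4
{'clock': 39.75, 'joint_pos': [-0.23, 0.232, 1.73, 0.0, 1.178, -1.808], 'ee_pos': [583.852, -56.068, 111.626], 'tool_rot': [-0.004, 1.0, -0.0, 0.0], 'contact_force': [0.595, 0.896, 0.098], 'torque': [0.138, -0.155, -0.023], 'grip_force': 30.373, 'width': 43.832}
```

```bash
python3 -m pendant '[[0.03,[0,0,0.001],-4],[0.03,[0,0,0],-4],[0.03,[0,0,0],-4],[0.03,[0,0,0],-4],[0.03,[0,0,0],-4]]'
python3 -m pendant '[[0.03,[0,0,0.001],-3],[0.03,[0,0,0],-3],[0.03,[0,0,0.001],-3],[0.03,[0,0,0.001],-2],[0.03,[0,0,0.001],0]]'
python3 - <<'E'
from h import *
print(st()); plan(583.9,-56.1,100,211)
E
```

```text
clock: 40.25
ee_pos: [583.4, -56.0, 110.1]
tool_rot: [-0.177, 0.984, 0.0, -0.0]
contact_force: [1.0, 0.6, -1.4]
width: 43.5
grip_force: 30.2
clock: 40.75
ee_pos: [583.4, -56.0, 106.0]
tool_rot: [-0.269, 0.963, 0.0, -0.0]
contact_force: [-0.4, -0.5, -1.5]
width: 44.2
grip_force: 30.2
{'clock': 40.75, 'joint_pos': [-0.23, 0.238, 1.734, 0.0, 1.169, -2.346], 'ee_pos': [583.367, -56.041, 106.039], 'tool_rot': [-0.269, 0.963, 0.0, -0.0], 'contact_force': [-0.446, -0.54, -1.516], 'torque': [0.174, -0.113, -0.024], 'grip_force': 30.233, 'width': 44.223}
at [583.4 -56.  106. ] yaw -148.8 q6 -134.4 shift [-0.4 -0.3  6. ] t 40.75 turn 0.2 tilt [-0.0002  0.0001]
```

```bash
python3 -m pendant '[[0.03,[0,0,0.001],0],[0.03,[0,0,0.001],0],[0.03,[0,0,0.001],0],[0.03,[0,0,0.001],0],[0.03,[0,0,0],0]]'
python3 -m pendant '[[0.03,[0,0,0.001],0],[0.03,[0,0,0.001],0],[0.03,[0,0,0],0],[0.03,[0,0,0],0],[0.03,[0,0,0],0]]'
python3 - <<'E'
from h import *
print(st())
E
```

```text
clock: 41.25
ee_pos: [583.3, -56.0, 102.0]
tool_rot: [-0.269, 0.963, 0.0, -0.0]
contact_force: [0.1, -0.4, -1.2]
width: 43.6
grip_force: 30.2
clock: 41.75
ee_pos: [583.8, -56.1, 101.2]
tool_rot: [-0.269, 0.963, -0.0, 0.0]
contact_force: [-3.0, 1.2, 5.0]
width: 43.6
grip_force: 31.0
{'clock': 41.75, 'joint_pos': [-0.23, 0.244, 1.737, -0.0, 1.16, -2.346], 'ee_pos': [583.759, -56.133, 101.199], 'tool_rot': [-0.269, 0.963, -0.0, 0.0], 'contact_force': [-3.035, 1.242, 4.962], 'torque': [0.189, 0.37, -0.015], 'grip_force': 30.95, 'width': 43.609}
```

```bash
python3 -m pendant '[[0.03,[0,0,0],6],[0.03,[0,0,0.0005],8],[0.03,[0,0,0.0007],8],[0.03,[0,0,0.0007],8],[0.03,[0,0,0.0007],8]]'
python3 -m pendant '[[0.03,[0,0,0.0007],8],[0.03,[0,0,0.0007],8],[0.03,[0,0,0.0006],8],[0.03,[0,0,0.0007],8],[0.03,[0,0,0.0007],8]]'
python3 - <<'E'
from h import *
print(st())
E
```

```text
clock: 42.25
ee_pos: [584.3, -56.3, 98.3]
tool_rot: [0.062, 0.998, -0.0, 0.001]
contact_force: [0.3, 0.3, 2.3]
width: 43.7
grip_force: 30.6
clock: 42.75
ee_pos: [584.3, -56.4, 95.0]
tool_rot: [0.4, 0.917, 0.0, 0.001]
contact_force: [0.4, -1.0, 3.0]
width: 43.9
grip_force: 30.6
{'clock': 42.75, 'joint_pos': [-0.23, 0.252, 1.74, -0.0, 1.147, -0.979], 'ee_pos': [584.256, -56.382, 94.957], 'tool_rot': [0.4, 0.917, 0.0, 0.001], 'contact_force': [0.388, -1.007, 3.01], 'torque': [-0.164, -0.203, -0.015], 'grip_force': 30.627, 'width': 43.866}
```

```bash
python3 -m pendant '[[0.03,[0,0,0.0007],8],[0.03,[0,0,0.0007],8],[0.03,[0,0,0.0006],8],[0.03,[0,0,0.0007],8],[0.03,[0,0,0.0007],8]]'
python3 -m pendant '[[0.03,[0,0,0.0007],8],[0.03,[0,0,0.0007],8],[0.03,[0,0,0.0006],8],[0.03,[0,0,0.0007],8],[0.03,[0,0,0.0007],8]]'
python3 -m pendant '[[0.03,[0,0,0.0007],8],[0.03,[0,0,0.0007],8],[0.03,[0,0,0.0006],8],[0.03,[0,0,0.0007],8],[0.03,[0,0,0.0007],8]]'
python3 - <<'E'
from h import *
print(st())
E
```

```text
clock: 43.25
ee_pos: [584.3, -56.4, 91.6]
tool_rot: [0.689, 0.725, 0.0, 0.001]
contact_force: [0.7, 0.0, 2.1]
width: 43.5
grip_force: 30.6
clock: 43.75
ee_pos: [584.2, -56.3, 88.1]
tool_rot: [0.895, 0.445, 0.001, 0.001]
contact_force: [-0.1, 0.7, 2.0]
width: 43.6
grip_force: 30.6
clock: 44.25
ee_pos: [584.4, -56.3, 84.8]
tool_rot: [0.994, 0.112, 0.001, 0.0]
contact_force: [0.5, -0.2, 2.2]
width: 43.8
grip_force: 30.6
{'clock': 44.25, 'joint_pos': [-0.23, 0.265, 1.746, 0.0, 1.128, 1.116], 'ee_pos': [584.425, -56.296, 84.836], 'tool_rot': [0.994, 0.112, 0.001, 0.0], 'contact_force': [0.498, -0.162, 2.249], 'torque': [-0.018, -0.087, 0.001], 'grip_force': 30.639, 'width': 43.782}
```

```bash
python3 -m pendant '[[0.03,[0,0,0.0007],8],[0.03,[0,0,0.0007],8],[0.03,[0,0,0.0006],8],[0.03,[0,0,0.0007],8],[0.03,[0,0,0.0007],8]]'
python3 -m pendant '[[0.03,[0,0,0.0004],5],[0.03,[0,0,0.0004],5],[0.03,[0,0,0.0004],5],[0.03,[0,0,0.0002],2],[0.03,[0,0,0],0]]'
python3 - <<'E'
from h import *
print(st())
E
```

```text
clock: 44.75
ee_pos: [584.7, -56.5, 81.7]
tool_rot: [0.972, -0.234, 0.001, 0.0]
contact_force: [0.4, -0.6, 3.2]
width: 43.9
grip_force: 30.7
clock: 45.25
ee_pos: [584.3, -56.4, 80.1]
tool_rot: [0.928, -0.373, 0.001, -0.0]
contact_force: [-0.0, -0.7, 3.7]
width: 43.6
grip_force: 30.8
{'clock': 45.25, 'joint_pos': [-0.23, 0.271, 1.748, -0.0, 1.12, 2.105], 'ee_pos': [584.289, -56.395, 80.055], 'tool_rot': [0.928, -0.373, 0.001, -0.0], 'contact_force': [-0.016, -0.747, 3.747], 'torque': [-0.1, 0.017, 0.039], 'grip_force': 30.76, 'width': 43.565}
```

```bash
python3 -m pendant '[[0.03,[0,0,0.0003],4],[0.03,[0,0,0.0003],4],[0.03,[0,0,0.0003],4],[0.03,[0,0,0],0],[0.03,[0,0,0],0]]'
python3 - <<'E'
from h import *
print(st())
E
python3 -m pendant '[[0.03,[0,0,0.0003],4],[0.03,[0,0,0.0003],4],[0.03,[0,0,0],4],[0.03,[0,0,0],0],[0.03,[0,0,0],0]]'
python3 - <<'E'
from h import *
print(st())
E
```

```text
clock: 45.75
ee_pos: [584.4, -56.4, 79.4]
tool_rot: [0.884, -0.467, 0.001, -0.0]
contact_force: [-1.0, -0.6, 4.9]
width: 43.8
grip_force: 30.9
{'clock': 45.75, 'joint_pos': [-0.23, 0.272, 1.748, -0.0, 1.119, 2.313], 'ee_pos': [584.378, -56.377, 79.432], 'tool_rot': [0.884, -0.467, 0.001, -0.0], 'contact_force': [-1.012, -0.613, 4.872], 'torque': [-0.017, 0.145, 0.002], 'grip_force': 30.86, 'width': 43.813}
clock: 46.25
ee_pos: [584.8, -56.5, 79.4]
tool_rot: [0.83, -0.557, 0.002, -0.0]
contact_force: [-0.2, -0.2, 7.0]
width: 43.5
grip_force: 31.0
{'clock': 46.25, 'joint_pos': [-0.23, 0.273, 1.748, -0.0, 1.118, 2.522], 'ee_pos': [584.845, -56.485, 79.409], 'tool_rot': [0.83, -0.557, 0.002, -0.0], 'contact_force': [-0.237, -0.206, 6.98], 'torque': [-0.05, 0.221, -0.006], 'grip_force': 31.045, 'width': 43.522}
```

```bash
python3 -m pendant '[[0.05,[0,0,-0.0005],0],[0.06,[0,0,0],0],[0.07,[0,0,0],0],[0.08,[0,0,0],0],[0.08,[0,0,-0.005],0]]'
python3 -m pendant '[[0.08,[0,0,-0.02],0],[0.087,[0,0,-0.04],0],[0.087,[0,0,-0.04],0],[0.087,[0,0,-0.04],0],[0.087,[-0.019,0.0355,-0.02],0]]'
python3 -m pendant '[[0.087,[-0.019,0.0355,0],0],[0.087,[-0.019,0.0355,0],0],[0.087,[-0.019,0.0355,0],0],[0.087,[0,0,0],-8.4],[0.087,[0,0,0],-8.4]]'
python3 -m pendant '[[0.087,[0,0,0],-8.4],[0.087,[0,0,0],-8.4],[0.087,[0,0,0],-8.4],[0.087,[0,0,0],-8.4],[0.087,[0,0,0],-8.4]]'
python3 -m pendant '[[0.087,[0,0,0],-8.4],[0.087,[0,0,0],-8.4],[0.087,[0,0,0],-8.4],[0.087,[0,0,0],-8.4],[0.087,[0,0,0],-8.4]]'
python3 -m pendant '[[0.087,[0,0,0],-8.4],[0.087,[0,0,0],-8.4],[0.087,[0,0,0],-8.4],[0.087,[0,0,0],-8.4],[0.087,[0,0,0],-8.4]]'
python3 -m pendant '[[0.087,[0,0,0],-8.4],[0.087,[0,0,0],-8.4],[0.087,[0,0,0],-8.4],[0.087,[0,0,0],-8.4],[0.087,[0,0,0],-8.4]]'
python3 - <<'E'
from h import *
plan(424.7,-39.9,117.5,149.3); c=get_calibration("wrist"); im=snapshot("wrist"); cv2.imwrite("pics/w10.png",im)
print(proj(c,[[584,-56,74],[584,-56,100]]),[(cv2.boundingRect(b),fit(c,cv2.convexHull(b),79)) for b in blobs(im,(4,150,100),(17,255,255))[0]])
E
```

```text
clock: 46.75
ee_pos: [581.9, -55.7, 81.7]
tool_rot: [0.83, -0.558, -0.002, 0.001]
contact_force: [0.4, -0.5, -0.3]
width: 74.0
grip_force: 0.0
clock: 47.25
ee_pos: [546.7, -52.8, 247.1]
tool_rot: [0.83, -0.558, 0.003, -0.001]
contact_force: [0.5, -0.9, 1.3]
width: 86.8
grip_force: 0.0
clock: 47.75
ee_pos: [421.9, -39.1, 243.3]
tool_rot: [0.904, -0.428, 0.0, -0.0]
contact_force: [-0.3, -0.3, -0.1]
width: 86.9
grip_force: 0.0
clock: 48.25
ee_pos: [422.8, -39.3, 243.0]
tool_rot: [0.997, -0.075, -0.001, -0.0]
contact_force: [0.8, -0.8, 0.7]
width: 86.9
grip_force: 0.0
clock: 48.75
ee_pos: [422.8, -39.3, 243.0]
tool_rot: [0.958, 0.287, -0.0, -0.0]
contact_force: [-0.1, -1.2, -0.2]
width: 87.0
grip_force: 0.0
clock: 49.25
ee_pos: [422.8, -39.3, 243.0]
tool_rot: [0.791, 0.611, -0.0, -0.0]
contact_force: [-0.1, 0.1, 0.0]
width: 86.9
grip_force: 0.0
clock: 49.75
ee_pos: [422.8, -39.3, 243.0]
tool_rot: [0.52, 0.854, -0.0, -0.001]
contact_force: [0.2, 0.3, 0.4]
width: 87.3
grip_force: 0.0
at [422.8 -39.3 243. ] yaw 117.4 q6 -43.3 shift [ -1.5   1.5 125.5] t 49.75 turn -31.9 tilt [-0.001   0.0003]
[[476.14348627 320.32781392]
 [487.85448865 334.96988011]] [((460, 289, 60, 40), (array([587.6, -45.2]), 23.4))]
```

```bash
python3 -m pendant '[[0.087,[0,0,0],-8],[0.087,[0,0,0],-8],[0.087,[0,0,0],-8],[0.087,[0,0,0],-7.9],[0.087,[0,0,0],0]]'
python3 - <<'E'
from h import *
plan(424.7,-39.9,117.5,149.3); c=get_calibration("scene"); im=snapshot("scene"); cv2.imwrite("pics/s2.png",im)
a=np.radians(np.arange(0,360,10)); o=np.array([584,-56,0])
f=np.r_[[o+[29*np.cos(t),29*np.sin(t),z] for t in a for z in(74,79)],[o+[24*np.cos(t),24*np.sin(t),100] for t in a]]
print("expect nut",cv2.boundingRect(proj(c,f).astype(np.float32)))
print("orange",[cv2.boundingRect(b) for b in blobs(im,(4,150,100),(17,255,255),40)[0]])
g=np.array([o+[31*np.cos(t),31*np.sin(t),z] for t in a for z in(38,74)]); print("expect stack",cv2.boundingRect(proj(c,g).astype(np.float32)))
print("green",[cv2.boundingRect(b) for b in blobs(im,*GREEN,40)[0]])
E
```

```text
clock: 50.3
ee_pos: [422.9, -39.3, 243.1]
tool_rot: [0.268, 0.963, -0.0, -0.0]
contact_force: [-0.2, 0.5, 0.3]
width: 87.1
grip_force: 0.0
at [422.9 -39.3 243.1] yaw 148.9 q6 -74.8 shift [ -1.9   0.5 125.6] t 50.3 turn -0.4 tilt [-0.0007  0.0002]
expect nut (333, 239, 26, 21)
orange [(335, 241, 23, 18), (509, 232, 12, 21), (143, 71, 8, 23)]
expect stack (332, 247, 28, 27)
green []
```

```bash
python3 -m pendant '[[0.087,[-0.0019,0.0005,0.03],-0.4],[0.087,[0,0,0.035],0],[0.087,[0,0,0.03],0],[0.087,[0,0,0.02],0],[0.087,[0,0,0.0095],0]]'
python3 -m pendant '[[0.06,[0,0,0],0],[0.04,[0,0,0],0],[0.02,[0,0,0],0],[0.01,[0,0,0],0],[0,[0,0,0],0]]'
python3 -m pendant '[[0,[0,0,0],0],[0,[0,0,0],0],[0,[0,0,0],0],[0,[0,0,0],0],[0,[0,0,0],0]]'
python3 -m pendant '[[0,[0,0,0],0],[0,[0,0,0],0],[0,[0,0,0],0],[0,[0,0,0],0],[0,[0,0,0],0]]'
python3 - <<'E'
from h import *
plan(583.8,-56.2,277,151)
E
```

```text
clock: 50.85
ee_pos: [423.5, -39.5, 116.5]
tool_rot: [0.267, 0.964, 0.0, -0.002]
contact_force: [-0.4, 0.5, 0.0]
width: 86.6
grip_force: 0.0
clock: 51.35
ee_pos: [425.7, -40.1, 119.6]
tool_rot: [0.265, 0.964, -0.0, 0.001]
contact_force: [0.4, 0.5, 1.1]
width: 54.7
grip_force: 0.0
clock: 51.85
ee_pos: [425.1, -39.9, 118.7]
tool_rot: [0.265, 0.964, 0.0, -0.0]
contact_force: [-0.4, -0.0, 0.1]
width: 17.7
grip_force: 30.0
clock: 52.35
ee_pos: [425.1, -39.9, 118.7]
tool_rot: [0.265, 0.964, 0.0, -0.0]
contact_force: [-0.0, 0.6, -0.0]
width: 17.7
grip_force: 30.0
at [425.1 -39.9 118.7] yaw 149.3 q6 -75.3 shift [-144.8   67.  -158.3] t 52.35 turn -1.7 tilt [-0.0001  0.0001]
```

```bash
python3 -m pendant '[[0,[0,0,-0.005],0],[0,[0,0,-0.015],0],[0,[0,0,-0.03],0],[0,[0,0,-0.04],0],[0,[0,0,-0.04],0]]'
python3 -m pendant '[[0,[-0.01,0.0046,-0.015],0],[0,[-0.02,0.0093,0],0],[0,[-0.025,0.0116,0],0],[0,[-0.025,0.0116,0],0],[0,[-0.025,0.0116,0],0]]'
python3 -m pendant '[[0,[-0.02,0.0093,0],0],[0,[-0.015,0.0069,0],0],[0,[-0.005,0.0022,0],0],[0,[0,0,0],-1.2],[0,[0,0,0],0]]'
python3 -m pendant '[[0,[0,0,0],0],[0,[0,0,0],0],[0,[0,0,0],0],[0,[0,0,0],0],[0,[0,0,0],0]]'
python3 - <<'E'
from h import *
plan(584,-56.1,143.7,151)
E
```

```text
clock: 52.85
ee_pos: [424.4, -39.7, 249.7]
tool_rot: [0.265, 0.964, 0.0, -0.001]
contact_force: [1.1, 0.1, -2.0]
width: 17.9
grip_force: 30.0
clock: 53.35
ee_pos: [541.1, -51.7, 263.7]
tool_rot: [0.265, 0.964, -0.0, -0.0]
contact_force: [0.4, 0.3, -2.0]
width: 17.6
grip_force: 30.0
clock: 53.85
ee_pos: [583.3, -56.1, 263.6]
tool_rot: [0.254, 0.967, -0.0, -0.001]
contact_force: [-0.5, 0.5, -1.6]
width: 18.0
grip_force: 30.0
clock: 54.35
ee_pos: [584.0, -56.3, 263.9]
tool_rot: [0.255, 0.967, -0.0, 0.0]
contact_force: [-0.3, -0.1, -2.8]
width: 17.7
grip_force: 30.0
at [584.  -56.3 263.9] yaw 150.5 q6 -73.7 shift [1.000e-01 1.000e-01 1.202e+02] t 54.35 turn -0.5 tilt [ 0.0001 -0.0001]
```

```bash
python3 -m pendant '[[0,[0,0,0.015],0],[0,[0,0,0.02],0],[0,[0,0,0.02],0],[0,[0,0,0.02],0],[0,[0,0,0.015],0]]'
python3 -m pendant '[[0,[0,0,0.01],0],[0,[0,0,0.005],0],[0,[0,0,0.003],0],[0,[0,0,0.002],0],[0,[0,0,0],0]]'
python3 -m pendant '[[0,[0,0,0.002],0],[0,[0,0,0.002],0],[0,[0,0,0.002],0],[0,[0,0,0.002],0],[0,[0,0,0],0]]'
python3 - <<'E'
from h import *
print(st())
E
```

```text
clock: 54.85
ee_pos: [582.9, -56.0, 171.0]
tool_rot: [0.254, 0.967, -0.0, -0.001]
contact_force: [-0.7, -0.2, -2.6]
width: 17.5
grip_force: 30.0
clock: 55.35
ee_pos: [584.5, -56.3, 154.3]
tool_rot: [0.254, 0.967, 0.0, 0.0]
contact_force: [0.2, -0.3, -1.8]
width: 17.9
grip_force: 30.0
clock: 55.85
ee_pos: [583.8, -56.2, 145.3]
tool_rot: [0.254, 0.967, -0.0, -0.0]
contact_force: [-0.9, -0.5, -2.2]
width: 17.9
grip_force: 30.0
{'clock': 55.85, 'joint_pos': [-0.23, 0.196, 1.704, 0.0, 1.242, -1.287], 'ee_pos': [583.796, -56.166, 145.329], 'tool_rot': [0.254, 0.967, -0.0, -0.0], 'contact_force': [-0.9, -0.541, -2.219], 'torque': [0.041, -0.156, -0.028], 'grip_force': 29.999, 'width': 17.872}
```

```bash
python3 -m pendant '[[0,[0,0,0.002],0],[0,[0,0,0.002],0],[0,[0,0,0.002],0],[0,[0,0,0.001],0],[0,[0,0,0],0]]'
python3 -m pendant '[[0,[0,0,0.001],0],[0,[0,0,0.001],0],[0,[0,0,0.001],0],[0,[0,0,0.0005],0],[0,[0,0,0],0]]'
python3 - <<'E'
from h import *
print(st())
E
```

```text
clock: 56.35
ee_pos: [584.4, -56.3, 139.2]
tool_rot: [0.254, 0.967, 0.0, 0.0]
contact_force: [-0.6, -0.2, 2.6]
width: 17.9
grip_force: 30.0
clock: 56.85
ee_pos: [584.3, -56.3, 135.5]
tool_rot: [0.254, 0.967, 0.0, 0.0]
contact_force: [-0.7, -0.1, 4.3]
width: 18.0
grip_force: 30.0
{'clock': 56.85, 'joint_pos': [-0.23, 0.207, 1.712, 0.0, 1.223, -1.287], 'ee_pos': [584.339, -56.304, 135.464], 'tool_rot': [0.254, 0.967, 0.0, 0.0], 'contact_force': [-0.725, -0.127, 4.289], 'torque': [0.019, -0.059, -0.039], 'grip_force': 30.0, 'width': 18.047}
```

```bash
python3 -m pendant '[[0,[0,0,0.0007],0],[0,[0,0,0],5],[0,[0,0,0],7],[0,[0,0,0],7],[0,[0,0,0],7]]'
python3 - <<'E'
from h import *
print(st())
E
python3 -m pendant '[[0,[0,0,0],7],[0,[0,0,0],7],[0,[0,0,0],7],[0,[0,0,0],7],[0,[0,0,0],7]]'
python3 -m pendant '[[0,[0,0,0],7],[0,[0,0,0],7],[0,[0,0,0],5],[0,[0,0,0],0],[0,[0,0,0],0]]'
python3 - <<'E'
from h import *
print(st()); plan(584,-56.1,140,70.4)
E
```

```text
clock: 57.35
ee_pos: [584.5, -56.3, 135.0]
tool_rot: [0.468, 0.884, 0.0, 0.001]
contact_force: [-0.3, 0.5, 5.1]
width: 17.9
grip_force: 30.0
{'clock': 57.35, 'joint_pos': [-0.23, 0.207, 1.712, -0.0, 1.221, -0.828], 'ee_pos': [584.528, -56.311, 134.957], 'tool_rot': [0.468, 0.884, 0.0, 0.001], 'contact_force': [-0.308, 0.545, 5.065], 'torque': [-0.001, -0.1, 0.095], 'grip_force': 30.005, 'width': 17.927}
clock: 57.85
ee_pos: [584.5, -56.3, 135.0]
tool_rot: [0.712, 0.702, 0.0, 0.0]
contact_force: [0.4, -0.1, 5.8]
width: 17.8
grip_force: 30.0
clock: 58.35
ee_pos: [584.5, -56.3, 135.0]
tool_rot: [0.817, 0.577, 0.0, 0.0]
contact_force: [0.4, -0.2, 3.9]
width: 17.7
grip_force: 30.0
{'clock': 58.35, 'joint_pos': [-0.23, 0.207, 1.712, 0.0, 1.221, 0.11], 'ee_pos': [584.529, -56.299, 134.975], 'tool_rot': [0.817, 0.577, 0.0, 0.0], 'contact_force': [0.424, -0.187, 3.891], 'torque': [-0.047, -0.067, -0.114], 'grip_force': 30.012, 'width': 17.743}
at [584.5 -56.3 135. ] yaw 70.5 q6 6.3 shift [ 0.  -0.6 -5. ] t 58.35 turn 0.1 tilt [ 0.0011 -0.0001]
```

```bash
python3 -m pendant '[[0,[0,0,-0.002],0],[0,[0,0,-0.002],0],[0,[0,0,-0.002],0],[0,[0,0,-0.0007],0],[0,[0,0,0],0]]'
python3 -m pendant '[[0,[0,0,-0.001],0],[0,[0,0,-0.001],0],[0,[0,0,0],0],[0,[0,0,0],0],[0,[0,0,0],0]]'
python3 - <<'E'
from h import *
print(st())
E
```

```text
clock: 58.85
ee_pos: [584.2, -56.2, 141.3]
tool_rot: [0.817, 0.577, 0.0, 0.0]
contact_force: [1.3, -0.3, 2.5]
width: 17.2
grip_force: 30.0
clock: 59.35
ee_pos: [583.6, -56.0, 141.9]
tool_rot: [0.817, 0.577, -0.0, -0.001]
contact_force: [5.4, -0.6, -9.8]
width: 17.9
grip_force: 30.0
{'clock': 59.35, 'joint_pos': [-0.23, 0.2, 1.707, 0.0, 1.236, 0.11], 'ee_pos': [583.613, -56.036, 141.876], 'tool_rot': [0.817, 0.577, -0.0, -0.001], 'contact_force': [5.369, -0.571, -9.752], 'torque': [-0.192, -1.391, -0.028], 'grip_force': 30.031, 'width': 17.885}
```

```bash
python3 -m pendant '[[0,[0,0,0.001],0],[0,[0,0,0.0005],0],[0,[0,0,0],0],[0.03,[0,0,0],0],[0.04,[0,0,0],0]]'
python3 -m pendant '[[0.05,[0,0,0],0],[0.06,[0,0,0],0],[0.06,[0,0,-0.01],0],[0.06,[0,0,-0.03],0],[0.06,[0,0,-0.04],0]]'
python3 -m pendant '[[0.06,[0,0,-0.04],0],[0.06,[0,0,-0.04],0],[0.06,[-0.03,0,-0.02],0],[0.06,[-0.03,0,0],0],[0.06,[0,0,0],0]]'
python3 -m pendant '[[0.06,[0,0,0],0],[0.06,[0,0,0],0],[0.06,[0,0,0],0],[0.06,[0,0,0],0],[0.06,[0,0,0],0]]'
python3 - <<'E'
from h import *
a=snapshot("scene")[200:340,250:450]; b=snapshot("wrist")
c=get_calibration("wrist"); print(proj(c,[[584,-56.1,161],[584+27*np.cos(np.radians(70.5)),-56.1+27*np.sin(np.radians(70.5)),161]]).round(),proj(get_calibration("scene"),[[584,-56,23]]))
cv2.imwrite("pics/fin.png",np.hstack([cv2.resize(b,(440,330)),cv2.resize(a,(360,252),interpolation=2)[:,:].copy() if 0 else cv2.copyMakeBorder(cv2.resize(a,(360,252),interpolation=2),0,78,0,0,0)]))
E
```

```text
clock: 59.85
ee_pos: [583.6, -56.2, 142.1]
tool_rot: [0.817, 0.577, -0.0, -0.0]
contact_force: [0.7, -0.1, -0.2]
width: 26.9
grip_force: 0.0
clock: 60.35
ee_pos: [582.5, -55.9, 221.0]
tool_rot: [0.817, 0.577, -0.002, -0.002]
contact_force: [1.0, 0.0, 0.1]
width: 58.4
grip_force: 0.0
clock: 60.85
ee_pos: [563.6, -115.6, 324.0]
tool_rot: [0.817, 0.576, 0.0, 0.002]
contact_force: [0.2, 1.2, -0.4]
width: 60.0
grip_force: 0.0
clock: 61.35
ee_pos: [564.1, -112.2, 321.5]
tool_rot: [0.816, 0.578, -0.0, -0.0]
contact_force: [-0.6, -0.2, -0.1]
width: 59.8
grip_force: 0.0
[[318. 143.]
 [318. 105.]] [[345.83491629 272.4829901 ]]
```

View pics/fin.png

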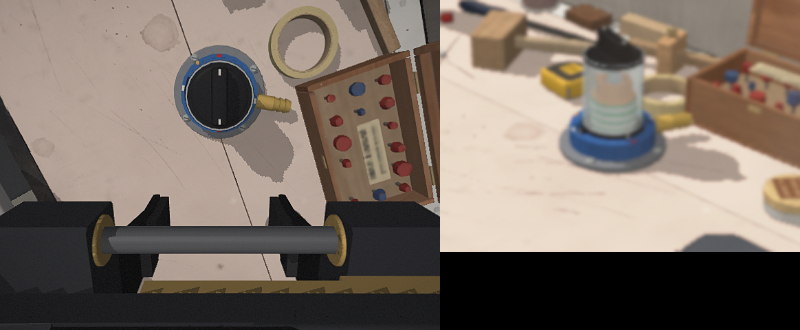

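The picture shows the cover back on the housing and upright. Its bar is in line with the red catch marks, with ends at about (219,72) and (219,121). The stack and the nut can be seen inside it, and the tape measure and tin are where they were.

```bash
python3 -c "
from workcell import arm
print(arm.sign_off())"
```

```text
the job is handed in; nothing more can be done
None
```

The job is done and handed in at about 61 s: all three filters found are on the stud, the nut is wound down onto the stack, and the cover is locked in its catch; no verdict came back at sign-off.

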